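Hang the tube caddy and load the tall sample tube

ROBOT

A 7-joint arm with a two-finger parallel gripper is mounted at the origin on the work surface. World frame = base frame: x ahead of the robot, y to its left, z up, the work surface at z = 0. Lengths are in m, angles in rad, forces in N, time in s.
With the tool pointing down it reaches from about 0.4 to 0.9 m from the base axis. Payload 5.5 kg.
Tool frame: the origin (TCP) lies at the very end of the fingers, on their centre line; the grasp point (between the pads) lies 19 mm behind it; x points along the fingers, y is the direction in which the jaws open and shut, and the axes are right-handed (so a half turn about x gives the same grasp; the last joint's range is limited). The gripper opens to 85 mm and grips with 20 to 120 N. Pads are 22 mm wide; open, the fingers measure 114 mm over their backs; the gripper's body (76 mm by 85 mm) begins 54 mm behind the grasp point. The pads swing forward as they close: fully open they stand 13 mm farther back than shut.
Start: joints at [-0.838, 0.501, -0.427, 1.55, 0.221, 1.138, -0.21], TCP at [0.294, 0.58, 0.231] pointing down, gripper open.
Joint ranges: [-2.88, 2.88], [-0.31, 2.03], [-1.54, 1.56], [0.2, 2.42], [-1.41, 4.55], [0.19, 2.02], [-2.57, 2.57]. Speed limits (rad/s): [2.57, 2.57, 3.14, 3.14, 3.14, 3.14, 3.14].

INTERFACE

Orientations are given as [roll, pitch, yaw] about the fixed x, y, z axes, in that order (R = Rz(yaw) Ry(pitch) Rx(roll)).
In Python, from rig import * gives the robot as it stands.
- The arm moves only by the tool move_arm, never from a script. Its argument "targets" is a list of rows, each a list of 4 numbers: the shift along the world's x, y, z in m, then the turn about the world's z in degrees. A call has 1 to 20 rows; each row shifts and turns the commanded pose from where the row before left it; what a row does not reach is not made up. A row lasts 1/12 s, in which the tool goes at most 41.7 mm and 7.16 degrees, less where a joint would pass 70% of its speed; a pose out of reach is approached as far as the arm can. A call with a gripper value outside its range is refused whole. "jaw" is the finger opening in m, from 0 to 0.0854, set as the call begins (left out, the last holds). The fingers move at their own pace and stop on an object; "grip_force" is the grip in N (left out, the last holds). Time passes only in rows, so rows that do not move let the fingers close. It gives the time, the measured TCP pose, the force and the opening at its end, in the units of the state.
- read_state(): the state, without advancing time (a new reading comes with each control period).
- grab_frame(name): name is "scene" or "top" or "wrist"; returns the picture (384x512x3 uint8, red, green, blue); there is no depth.
- camera_params(name): a dict with "mtx" (3x3 intrinsics, pixels), "R" (3x3) and "t" (3): a world point X has camera coordinates R X + t. Camera axes: x right, y down, z forward; pixel columns grow to the right and rows downward; lengths in m; the calibration is good to about 2 mm. The wrist camera is an equidistant fisheye: a pixel r from the principal point sees the ray r / f radians off the axis. A picture is of the moment at which its call begins: read the wrist's pose just before it. camera_params takes no time and is no camera call; for the wrist camera it gives the pose at the moment of the call.
- finish_job(): hands the job in, once; it reports no verdict.
Trained networks look in the newest picture that a camera, given by its name, has taken for a name from the list of things; names that differ only in an ending like _2 or _b are one class to them, and where a whole thing is asked for, a point or a joint stands for the part that bears it (a point fixed in the world has none). Each returns a list of dicts, best first, with "p" (0 to 1); they miss things now and then, are a little off and sometimes report something else, mostly with a low value. They report only what shows in the picture. A call takes as long as a camera call.
- cut_out(camera, name): "region" (384x512 bool, what is visible of it) and "extent" ([left, top, right, bottom] as shares, 0 to 1, of the picture: columns of its width, rows of its height, round what is visible of it).
- pinpoint(camera, name): "at" ([column, row] as shares, 0 to 1, of the picture: columns of its width, rows of its height: a listed point, or the origin of a listed thing).
The state is a dict: "clock": time; "q": joint angles; "qd": joint speeds; "joint_efforts": joint torques, N m; "tool_pos": TCP position; "eef_rot": TCP orientation; "ft_force": force on the tool from outside, world axes, zero at the start; "ft_torque": the same for the moment, N m; "grip_width": opening from 0.0 (shut) to 1.0 (fully open).
Only numpy, scipy, OpenCV 4.12 (cv2) and the standard library are available. Lean on these libraries where they do the work, as an engineer would, in place of code of your own. Each camera call takes 0.05 s, during which the arm holds its last target.

TASK

Hang the white tube caddy on the upright stand: slip the two keyholes of its back plate over the stand's two headed studs and slide it down until it hangs fully home behind the heads, and let go. Then take the tallest capped tube from the rack and stand it in either of the hung caddy's two square sockets, setting it down rather than letting it drop. Leave the two shorter tubes, the bottle and the steel dish where they are.

Things in the scene. Friction and masses are not known exactly. Their poses are not given: they have to be found in the camera images.
- stand: Fixed upright grey panel 170 wide (y), 12 thick, 215 high, on a flat 12 mm steel foot (x -115 to 25). Origin: bottom centre of its front face, at bench height; z up; +x is that face's outward normal, pointing away from the robot within 0.25 rad. Two headed steel studs stick out of the face along +x at y 45 and -45, 185 above the bench.
- stud_left (a point): On the axis of the stud at the stand's y = 45, halfway along its shank (5 mm from the panel face). Shank 8 mm thick, 10 long from the face to the underside of a round head 20 mm across and 4 thick (outer face 14 from the panel). Axes as the stand.
- stud_right (a point): The same for the stud at the stand's y = -45 mm.
- caddy: Loose white tube caddy, 0.32 to 0.5 kg, upright on the bench. Origin: underside of its back plate, mid-width, on the rear face; z up; +x from plate to tray. Plate: x 0 to 5, y -85 to 85, 150 high, with keyholes at y 45 and -45. In front a tray to x 79, rims 30 high, with two square sockets and between them the grip web. Hung home, its underside is 64 mm above the bench, tilted under 0.06 rad.
- slot_left (a point): Where the stud's axis lies when fully home in the keyhole at y 45: caddy x 2.5, height 121. Keyhole: an octagonal opening 30 across centred at height 95; from its top a slot 11 wide runs up, closed at height 125. To hang: caddy +x along stand +x, heads through the openings, plate's rear face against the panel, then 26 mm down. Axes as the caddy.
- slot_right (a point): The same for the right slot (y = -45).
- web_grip (a point): Place to pinch the caddy: on its grip web, an upright wall on the midline, 12 thick (y -6 to 6), x 5 to 70, up to height 150. This point is at x 38, y 0, height 135, nearly above the centre of mass. Fingers close along the caddy's y; nothing beside it above height 65 but the back plate (x up to 5). Axes as the caddy.
- socket_left (a point): Centre of the inner floor of the caddy's socket at x 42, y 56, height 20. The socket is square, 24 by 24 inside, 34 by 34 outside, rim at height 65, open above. Axes as the caddy.
- socket_right (a point): The same for the socket at x 42, y -56.
- rack: Fixed white tube rack 100 (x) by 150 (y), 70 high: two plates on corner pillars, with 2 x 3 holes 21 mm wide at x -22, 22 and y -50, 0, 50; tubes stand in it 6 mm above the bench. Origin: bottom centre. It is on the other side of the stand from the caddy. Tubes stand in the holes (-22,-50), (22,0), (-22,50).
- tall_tube: Loose capped blood tube, 115 mm tall in all, body 16 mm thick, cap 18 mm thick over the top 22 mm (heights 93 to 115), 25 g. Origin: centre of its foot; z along it to the cap. Starts in one of the rack's three occupied holes, leaning at most a few degrees. The tallest tube is the one to move.
- short_tube1: Bystander: a like tube, 85 mm tall in all with the same cap. Origin at its foot.
- short_tube2: Bystander: another tube of 85 mm, as short_tube1.
- bottle: Bystander: loose plastic bottle 52 mm wide, 130 tall, on the bench beyond the work. Origin: centre of its underside.
- dish: Bystander: loose round steel dish 120 mm across, 30 high, on the bench beyond the work. Origin: centre of its underside.

How it is judged:
On the way:
1. the caddy hangs fully home on both studs, let go and at rest (distance between slot_left and stud_left below 0.008 m and distance between slot_right and stud_right below 0.008 m and linear speed of caddy below 0.03 m/s and contact force between caddy and the fingers below 0.1 N), for 0.2 s.
At the end, for the whole second after the job is handed in: The caddy hangs on both studs, each slot's home point within 8 mm of its stud's shank; the tall tube stands in one of the caddy's sockets with its foot within 12 mm of the centre of the socket's floor and leans less than 0.3 rad; both are let go and at rest (under 0.03 m/s) (all of step 1 and (distance between tall_tube and socket_left below 0.012 m or distance between tall_tube and socket_right below 0.012 m) and angle between tall_tube's own z axis and vertical below 0.3 rad and linear speed of tall_tube below 0.03 m/s and contact force between tall_tube and the fingers below 0.1 N); the robot touches nothing.
It fails at once if a short tube is moved by more than 30 mm (distance of short_tube1 from where it was at the start of the episode above 0.03 m).
It fails at once if a short tube is moved by more than 30 mm (distance of short_tube2 from where it was at the start of the episode above 0.03 m).
It fails at once if the bottle is moved by more than 30 mm (distance of bottle from where it was at the start of the episode above 0.03 m).
It fails at once if the dish is moved by more than 30 mm (distance of dish from where it was at the start of the episode above 0.03 m).
It fails at once if the tall tube falls freely (faster than 0.6 m/s while no finger touches it) (linear speed of tall_tube above 0.6 m/s and contact force between tall_tube and the fingers below 0.05 N).
It also fails if it takes over 70 s, if anything falls off the work surface, if the arm or the gripper's body presses on something with over 40 N, if the wrist force passes 120 N, or if a joint passes its speed limit or range.

## Working session

There is one attempt and no reset: what is moved stays moved. The work goes in short steps, Python scripts to look and compute and a tool call to move; the robot and the scene stay as the last step left them, time stands still between calls to the robot, and variables do not carry over. Pictures are saved under pics/ and viewed, and the job is handed in when it is done.

Besides the shell and the picture viewer there is one more tool, called after "Emit:" as a command line: name --pt "numbers of a row" for each row, then --argument value for the rest. move_arm: Moves the arm, as the interface text tells. Its arguments: {"type":"object","properties":{"targets":{"type":"array"},"jaw":{"type":"number"},"grip_force":{"type":"number"}},"required":["targets"]}

```bash
ls; mkdir -p pics
cat > first.py <<'E'
from rig import *
import cv2,numpy as np
s=read_state();print({k:np.round(v,3).tolist() for k,v in s.items()})
for n in ["scene","top","wrist"]:
    P=camera_params(n)
    im=grab_frame(n);cv2.imwrite(f"pics/{n}0.png",im[:,:,::-1])
    print(n,np.round(P["mtx"],1).tolist(),np.round(P["R"],3).tolist(),np.round(P["t"],3).tolist(), "C",np.round(-P["R"].T@P["t"],3))
E
python3 first.py
```

```text
pics
{'clock': 0.0, 'q': [-0.838, 0.502, -0.427, 1.551, 0.221, 1.138, -0.21], 'qd': [-0.0, -0.0, 0.0, 0.001, 0.0, -0.003, -0.0], 'joint_efforts': [-0.001, -56.95, -5.817, -28.094, 0.011, 0.012, -0.0], 'tool_pos': [0.294, 0.579, 0.23], 'eef_rot': [-1.596, 1.569, -2.066], 'ft_force': [-0.046, 0.63, -0.632], 'ft_torque': [-0.007, -0.007, -0.004], 'grip_width': 0.996}
scene [[357.8, 0.0, 256.3], [0.0, 357.8, 188.3], [0.0, 0.0, 1.0]] [[-0.779, 0.627, -0.006], [0.396, 0.486, -0.779], [-0.485, -0.609, -0.627]] [0.443, -0.134, 1.287] C [1.023 0.571 0.705]
top [[402.8, 0.0, 254.2], [0.0, 402.8, 195.4], [0.0, 0.0, 1.0]] [[-0.01, -1.0, -0.023], [-0.989, 0.013, -0.149], [0.149, 0.021, -0.989]] [0.034, 0.581, 1.268] C [ 3.850e-01 -1.000e-03  1.341e+00]
wrist [[297.3, 0.0, 254.5], [0.0, 297.3, 186.6], [0.0, 0.0, 1.0]] [[0.452, 0.892, -0.003], [0.852, -0.431, 0.296], [0.263, -0.137, -0.955]] [-0.648, -0.038, 0.38] C [0.226 0.614 0.372]
```

View pics/scene0.png

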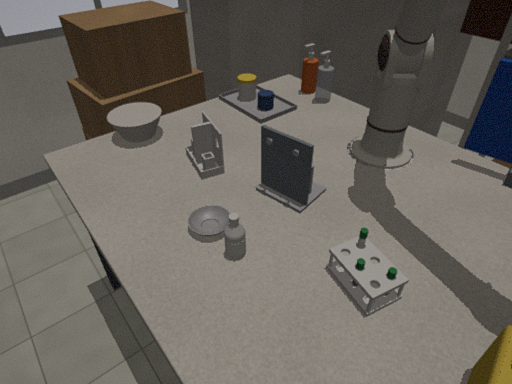

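View pics/top0.png

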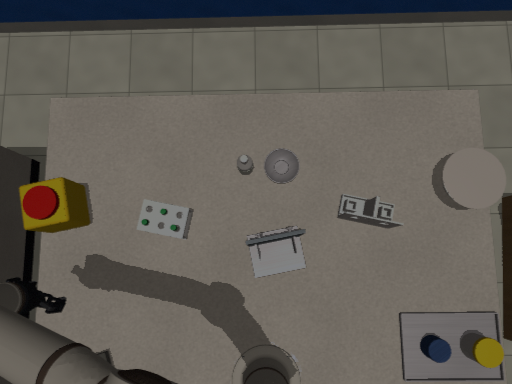

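View pics/wrist0.png

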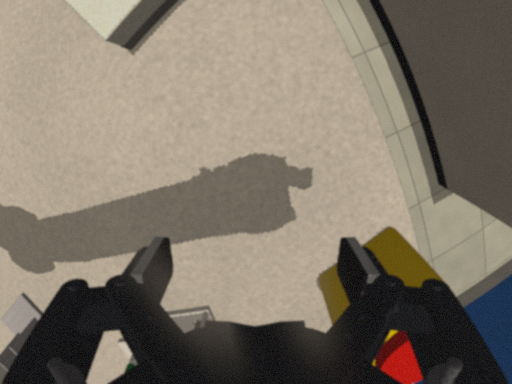

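```bash
cat > lib.py <<'E'
from rig import *
import cv2,numpy as np
from scipy.optimize import least_squares
MODEL={'stand':{'stand':(0,0,0),'stud_left':(.005,.045,.185),'stud_right':(.005,-.045,.185)},
'caddy':{'caddy':(0,0,0),'slot_left':(.0025,.045,.121),'slot_right':(.0025,-.045,.121),'web_grip':(.038,0,.135),'socket_left':(.042,.056,.02),'socket_right':(.042,-.056,.02)},
'rack':{'rack':(0,0,0)},'tall_tube':{'tall_tube':(0,0,0)},'short_tube1':{'short_tube1':(0,0,0)}}
def proj(P,X):
    c=P['R']@np.asarray(X)+P['t']
    if P.get('fish'):
        r=np.hypot(c[0],c[1]);th=np.arctan2(r,c[2]);d=c[:2]/max(r,1e-9)*th
        return P['mtx'][:2,:2]@d+P['mtx'][:2,2]
    p=P['mtx']@c;return p[:2]/p[2]
def cam(n):
    P=dict(camera_params(n));P['fish']=(n=='wrist');return P
def onplane(P,uv,z):
    # intersect ray w/ plane
    if P['fish']:
        d=(np.asarray(uv)-P['mtx'][:2,2])/P['mtx'][0,0];th=np.hypot(*d);v=np.r_[d/th*np.sin(th),np.cos(th)]
    else: v=np.linalg.inv(P['mtx'])@np.r_[uv,1]
    v=P['R'].T@v;C=-P['R'].T@P['t'];return C+v*(z-C[2])/v[2]
def see(n,name,tag=None):
    return [(round(d['p'],2),np.array(d['at'])*[512,384]) for d in pinpoint(n,name)]
def fit(model,obs,z=0,x0=(.6,0,0),fixz=True):
    # obs list of (P,name,uv,w)
    def X(v,m):
        c,s=np.cos(v[2]),np.sin(v[2]);return np.array([v[0]+c*m[0]-s*m[1],v[1]+s*m[0]+c*m[1],(z if fixz else v[3])+m[2]])
    def f(v): return np.concatenate([(proj(P,X(v,model[n]))-uv) for P,n,uv in obs])
    r=least_squares(f,list(x0)+([] if fixz else [z]),loss='soft_l1',f_scale=1.5)
    return r.x,f(r.x).reshape(-1,2)
E
cat > m1.py <<'E'
from lib import *
Ps={n:cam(n) for n in ['scene','top']}
import pickle
D={}
for n in ['scene','top']:
    for o in ['stand','caddy']:
        for k in MODEL[o]:
            r=see(n,k);D[n,k]=r;print(n,k,[(p,uv.round(1).tolist()) for p,uv in r[:3]])
    for k in ['rack','tall_tube','short_tube1','bottle','dish']:
        r=see(n,k);D[n,k]=r;print(n,k,[(p,uv.round(1).tolist()) for p,uv in r[:3]])
pickle.dump((Ps,D),open('m1.pkl','wb'))
print(read_state()['clock'])
for o in ['stand','caddy']:
    obs=[(Ps[n],k,D[n,k][0][1]) for n in Ps for k in MODEL[o] if D[n,k] and D[n,k][0][0]>.3]
    x,r=fit(MODEL[o],obs);print(o,x.round(4));[print(a[1],q.round(1)) for a,q in zip(obs,r)]
E
python3 m1.py
```

```text
scene stand [(0.82, [281.6, 197.0])]
scene stud_left [(0.56, [298.6, 153.1])]
scene stud_right [(0.77, [272.6, 137.6])]
scene caddy [(0.8, [215.1, 161.0])]
scene slot_left [(0.62, [218.1, 135.2])]
scene slot_right [(0.67, [211.4, 120.5])]
scene web_grip [(0.84, [200.4, 129.9])]
scene socket_left [(0.87, [211.0, 167.9]), (0.65, [282.2, 198.6]), (0.6, [216.1, 135.2])]
scene socket_right [(0.93, [198.3, 147.9]), (0.53, [232.6, 254.1])]
scene rack [(0.68, [363.3, 284.7]), (0.56, [207.5, 227.2])]
scene tall_tube []
scene short_tube1 [(0.67, [356.7, 282.7]), (0.42, [385.0, 289.3]), (0.2, [210.3, 167.3])]
scene bottle [(0.77, [230.7, 251.9])]
scene dish [(0.59, [211.4, 227.8]), (0.47, [362.1, 285.0])]
top stand [(0.97, [271.4, 243.2])]
top stud_left [(0.79, [259.2, 237.9])]
top stud_right [(0.86, [288.9, 229.3]), (0.49, [260.8, 236.1])]
top caddy [(0.89, [361.9, 220.3])]
top slot_left [(0.97, [355.1, 215.4]), (0.44, [168.2, 212.3])]
top slot_right [(0.64, [388.1, 223.3])]
top web_grip [(0.73, [376.4, 208.3])]
top socket_left [(0.92, [350.1, 208.2])]
top socket_right []
top rack [(0.94, [167.9, 218.4]), (0.73, [374.7, 205.3])]
top tall_tube [(0.54, [178.6, 230.8])]
top short_tube1 [(0.56, [168.9, 212.5]), (0.37, [150.7, 223.8])]
top bottle [(0.76, [244.6, 170.1]), (0.34, [372.7, 206.2])]
top dish [(0.37, [375.1, 205.9])]
1.55
stand [ 0.44   -0.0308  0.1871]
stand [ 1.3 -0.3]
stud_left [-0.4 -1.7]
stud_right [-1.   2.5]
stand [ 0.9 -3.9]
stud_left [-1.2  0.1]
stud_right [-0.1  2.5]
caddy [ 0.4871 -0.3284 -0.245 ]
caddy [ 0.6 -1.4]
slot_left [-1.3  0.3]
slot_right [-3.7  2.7]
web_grip [ 0.9 -2.2]
socket_left [-2.1 -1.6]
socket_right [0.3 1.7]
caddy [0.1 3.7]
slot_left [2.  1.2]
slot_right [-1.5  0.2]
web_grip [-1.  -0.2]
socket_left [-1.  -1.1]
```

```bash
cat > m2.py <<'E'
from lib import *
import pickle
from scipy.spatial.transform import Rotation as Ro
Ps,D=pickle.load(open('m1.pkl','rb'))
for k,u,z in [('bottle',(244,161),.13),('bottlebase',D['top','bottle'][0][1],0),('dish',(281,166),.02),('rack',D['top','rack'][0][1],0)]:
    print(k,onplane(Ps['top'],u,z).round(3))
for k,u,z in [('bottle',D['scene','bottle'][0][1],0),('dish',D['scene','dish'][0][1],0),('rack',D['scene','rack'][0][1],0)]:
    print(k,onplane(Ps['scene'],u,z).round(3))
s=read_state();R=Ro.from_euler('xyz',s['eef_rot']).as_matrix();print(R.round(3))
E
python3 m2.py
python3 - <<'E'
import cv2
a=cv2.imread('pics/top0.png')
cv2.imwrite('pics/topz.png',cv2.resize(a[140:280,130:400],None,fx=2.9,fy=2.9,interpolation=2))
b=cv2.imread('pics/scene0.png')
cv2.imwrite('pics/scz.png',cv2.resize(b[220:320,310:430],None,fx=5,fy=5,interpolation=2))
E
```

```text
bottle [0.676 0.055 0.13 ]
bottlebase [0.675 0.06  0.   ]
dish [ 0.683 -0.063  0.02 ]
rack [0.514 0.318 0.   ]
bottle [0.692 0.048 0.   ]
dish [ 0.683 -0.057 -0.   ]
rack [0.509 0.326 0.   ]
[[-0.     0.453  0.892]
 [ 0.     0.892 -0.453]
 [-1.    -0.    -0.   ]]
```

View pics/topz.png

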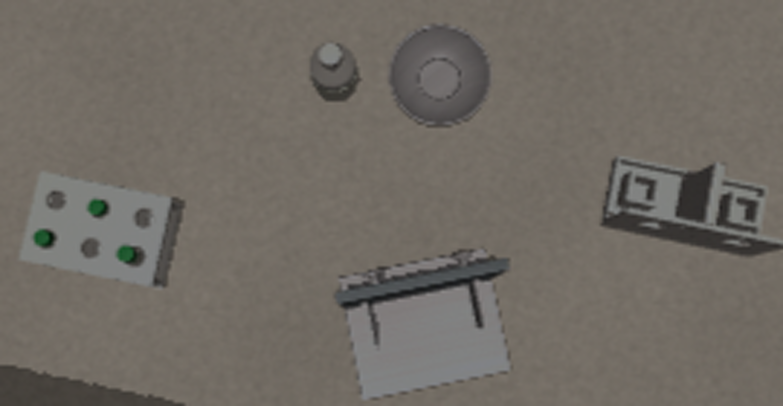

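View pics/scz.png

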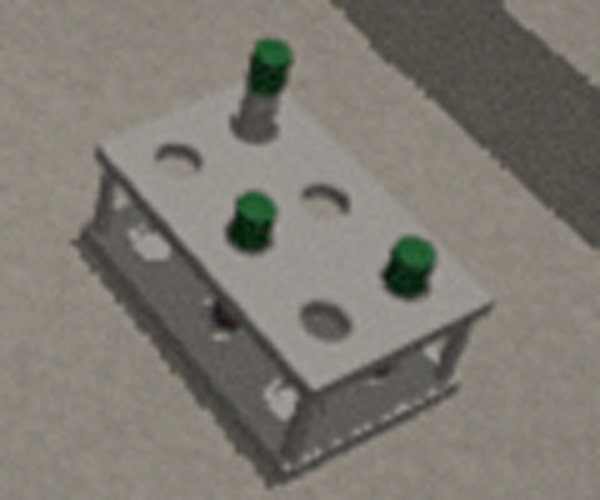

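Emit:
move_arm --pt "0.02 -0.02 0.03 2" --pt "0.02 -0.02 0.03 2" --pt "0.02 -0.02 0.03 2" --pt "0.02 -0.02 0.03 2" --pt "0.02 -0.02 0.03 2" --pt "0.02 -0.02 0.03 3" --pt "0.0055 -0.04 0 0" --pt "0.0055 -0.04 0 0" --pt "0.0055 -0.04 0 0" --pt "0.0055 -0.04 0 0" --pt "0.0055 -0.04 0 0" --pt "0.0055 -0.04 0 0" --pt "0.0055 -0.04 0 0" --pt "0.0055 -0.04 0 0" --pt "0.0055 -0.04 0 0" --pt "0.0055 -0.04 0 0" --pt "0.0055 -0.04 0 0" --pt "0.0055 -0.04 0 0" --pt "0.0055 -0.04 0 0" --pt "0.0055 -0.04 0 0"

```text
clock: 3.22
tool_pos: [0.491, -0.1023, 0.4118]
eef_rot: [0.044, 1.57, -0.199]
ft_force: [0.9, 0.0, -0.1]
grip_width: 1.0
```

```bash
cat > w.py <<'E'
from lib import *
import sys,pickle
tag=sys.argv[1]
P=cam('wrist');im=grab_frame('wrist');cv2.imwrite(f'pics/w_{tag}.png',im[:,:,::-1])
obs={}
for o in sys.argv[2:]:
    ob=[]
    for k in MODEL[o]:
        r=see('wrist',k)
        if r: ob.append((P,k,r[0][1]));print(k,[(p,uv.round(1).tolist()) for p,uv in r[:2]])
    if o in('stand','caddy') and len(ob)>1:
        x,r=fit(MODEL[o],ob);print(o,x.round(4));[print(a[1],q.round(1)) for a,q in zip(ob,r)]
    obs[o]=ob
pickle.dump(obs,open(f'obs_{tag}.pkl','wb'))
s=read_state();print(s['clock'],s['tool_pos'],s['eef_rot'],s['ft_force'],s['grip_width'])
E
python3 w.py 1 stand
```

```text
stand [(0.96, [287.3, 105.2])]
stud_left [(0.71, [99.7, 185.5]), (0.6, [337.2, 97.9])]
stud_right [(0.77, [269.4, 126.0]), (0.19, [122.0, 207.6])]
stand [ 0.4837 -0.1114 -2.5905]
stand [-38.   30.3]
stud_left [119.8  -9.3]
stud_right [-0.5  0.4]
3.4167 [ 0.49105014 -0.10144038  0.41119125] [2.44353724 1.57030145 2.1975972 ] [0.66526214 1.39696161 0.21932782] 0.9986145083906445
```

View pics/w_1.png

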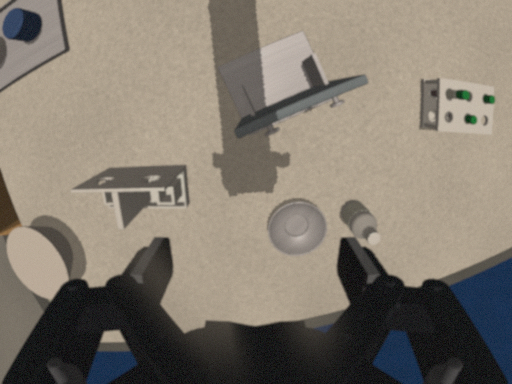

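```bash
cat > m3.py <<'E'
from lib import *
import pickle
Ps,D=pickle.load(open('m1.pkl','rb'))
ob=pickle.load(open('obs_1.pkl','rb'))['stand']
ob=[(P,k,np.array([337.2,97.9]) if k=='stud_left' else uv) for P,k,uv in ob]
x,r=fit(MODEL['stand'],ob);print(x,r.round(1).tolist())
ob2=ob+[(Ps[n],k,D[n,k][0][1]) for n in Ps for k in MODEL['stand']]
x,r=fit(MODEL['stand'],ob2);print(x,r.round(1).tolist())
# manual wrist points of panel top edge ends back etc.
E
python3 m3.py
```

```text
[ 0.44299343 -0.02991943  0.17692015] [[-0.5, -0.9], [-0.9, 0.7], [1.4, -0.1]]
[ 0.44246087 -0.03007849  0.18278922] [[-0.7, -1.2], [-1.1, 0.1], [1.3, -0.3], [0.9, 0.2], [-1.0, -1.2], [-1.4, 2.8], [0.7, -4.7], [-1.5, -0.8], [-0.4, 1.7]]
```

Emit:
move_arm --pt "0.005 -0.04 0 0" --pt "0.005 -0.04 0 0" --pt "0.005 -0.04 0 0" --pt "0.005 -0.04 0 0" --pt "0.005 -0.04 0 0" --pt "0 -0.03 -0.02 0" --pt "0 0 -0.04 0" --pt "0 0 -0.03 0" --pt "0 0 0 0"

```text
clock: 4.17
tool_pos: [0.5138, -0.3265, 0.314]
eef_rot: [2.77, 1.558, 2.529]
ft_force: [-0.5, 1.3, -0.8]
grip_width: 0.995
```

```bash
python3 w.py 2 caddy stand
```

```text
caddy [(0.82, [248.6, 133.8])]
slot_left [(0.72, [286.8, 147.5])]
slot_right [(0.62, [210.9, 147.9])]
web_grip [(0.59, [250.9, 179.3])]
socket_left [(0.78, [287.1, 162.2])]
socket_right [(0.9, [215.2, 163.5])]
caddy [ 0.4883 -0.3262 -0.2223]
caddy [ 1.7 -0.4]
slot_left [ 1.7 -0.9]
slot_right [-0.9  0.3]
web_grip [-1.2  1.1]
socket_left [ 0.8 -0.1]
socket_right [-1.5  0. ]
stand [(0.9, [414.9, 72.4])]
stud_left [(0.41, [462.4, 188.3])]
stud_right [(0.97, [466.0, 80.6])]
stand [ 0.5037 -0.0803 -1.7583]
stand [-17.2  39. ]
stud_left [  0.7 -26.6]
stud_right [0.5 0.5]
4.6667 [ 0.51676695 -0.33050567  0.32266971] [-0.23681244  1.5686204  -0.47936748] [-0.2124624   0.41471847 -1.07046528] 1.0041886053673423
```

View pics/w_2.png

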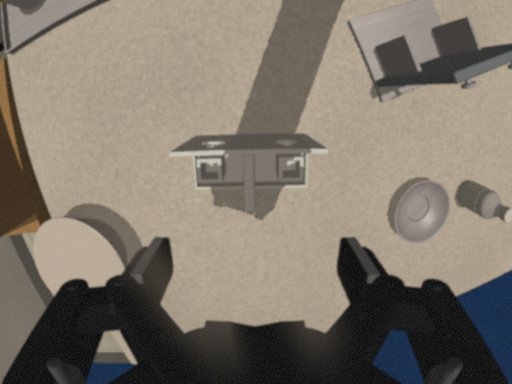

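Emit:
move_arm --pt "0.009 -0.005 -0.03 0" --pt "0 0 -0.04 0" --pt "0 0 -0.04 0" --pt "0 0 -0.04 0" --pt "0 0 -0.03 0" --pt "0 0 -0.02 0" --pt "0 0 0 0"

```text
clock: 5.25
tool_pos: [0.5221, -0.3334, 0.1163]
eef_rot: [2.864, 1.562, 2.621]
ft_force: [-0.4, 0.4, 0.1]
grip_width: 1.001
```

```bash
python3 w.py 3
python3 - <<'E'
from lib import *
im=grab_frame('scene');cv2.imwrite('pics/s3.png',cv2.resize(im[90:190,150:300,::-1],None,fx=5,fy=5))
print(read_state()['tool_pos'])
E
```

```text
5.3 [ 0.52366721 -0.3344268   0.11918652] [2.87250385 1.56580807 2.62960413] [ 0.75763261 -0.33342202 -0.12749527] 0.9982618365377205
[ 0.52521218 -0.33544563  0.12140965]
```

View pics/w_3.png

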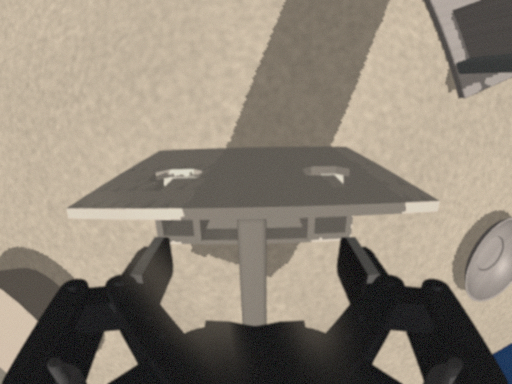

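View pics/s3.png

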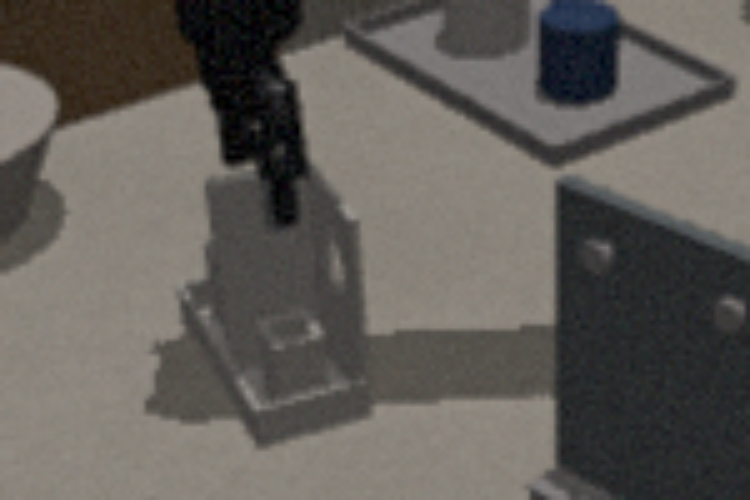

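Emit:
move_arm --pt "0 0 0 1.1" --pt "0 0 0 0" --pt "0 0 0 0" --pt "0 0 0 0" --pt "0 0 0 0" --pt "0 0 0 0" --pt "0 0 0 0" --pt "0 0 0 0" --pt "0 0 0 0" --jaw 0.0 --grip_force 90

```text
clock: 6.1
tool_pos: [0.5256, -0.3354, 0.1219]
eef_rot: [0.077, 1.57, -0.147]
ft_force: [-1.2, 1.2, 6.2]
grip_width: 0.122
```

```bash
python3 w.py 4
python3 - <<'E'
from lib import *
im=grab_frame('scene');cv2.imwrite('pics/s4.png',cv2.resize(im[90:190,150:300,::-1],None,fx=5,fy=5))
print(read_state()['tool_pos'])
E
```

```text
6.15 [ 0.52564422 -0.33531107  0.1219376 ] [ 0.15441601  1.57004823 -0.06905913] [-0.77772933  1.48542898  5.37340434] 0.12124484390104628
[ 0.52561837 -0.33535806  0.12193107]
```

View pics/w_4.png

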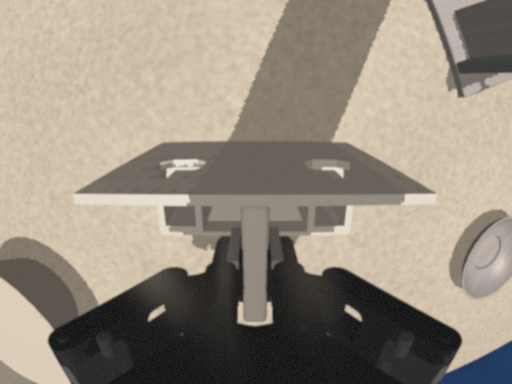

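View pics/s4.png

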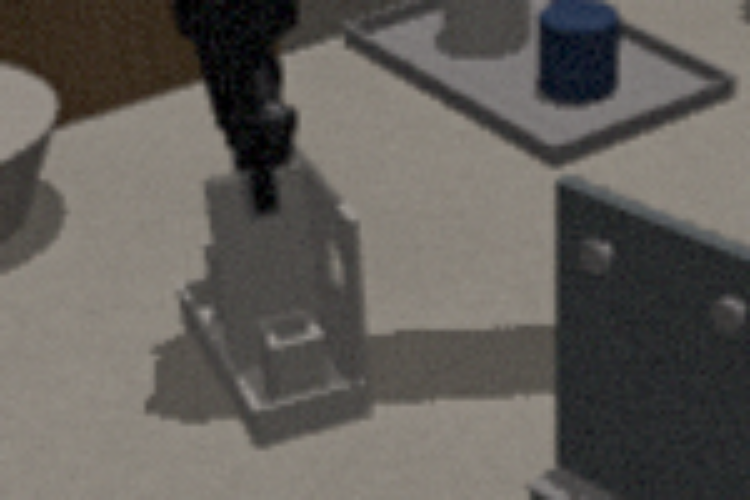

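Run:
```python
from lib import *
P=cam('wrist')
for u in [(76,195),(436,194),(78,204),(434,203)]:
    print(u,onplane(P,u,.15).round(4))
a=cv2.imread('pics/w_4.png');cv2.imwrite('pics/w4z.png',cv2.resize(a[130:250,60:450],None,fx=2,fy=2,interpolation=2))
c=np.array([.4883,-.3262,0]);y=-.2235
R=np.array([[np.cos(y),-np.sin(y),0],[np.sin(y),np.cos(y),0],[0,0,1]])
for m in [(0,.085,.15),(0,-.085,.15),(.005,-.085,.15),(.005,.085,.15),(.07,0,.15)]: 
  X=c+R@np.array(m);print(m,X.round(4),proj(P,X).round(1))
```

```text
(76, 195) [ 0.4709 -0.4077  0.15  ]
(436, 194) [ 0.5072 -0.245   0.15  ]
(78, 204) [ 0.4752 -0.4085  0.15  ]
(434, 203) [ 0.5115 -0.2462  0.15  ]
(0, 0.085, 0.15) [ 0.5071 -0.2433  0.15  ] [438.9 193.1]
(0, -0.085, 0.15) [ 0.4695 -0.4091  0.15  ] [ 72.8 192.8]
(0.005, -0.085, 0.15) [ 0.4743 -0.4102  0.15  ] [ 74.7 202.9]
(0.005, 0.085, 0.15) [ 0.512  -0.2444  0.15  ] [437.1 203.2]
(0.07, 0, 0.15) [ 0.5566 -0.3417  0.15  ] [255.9 323.3]
```

View pics/w4z.png

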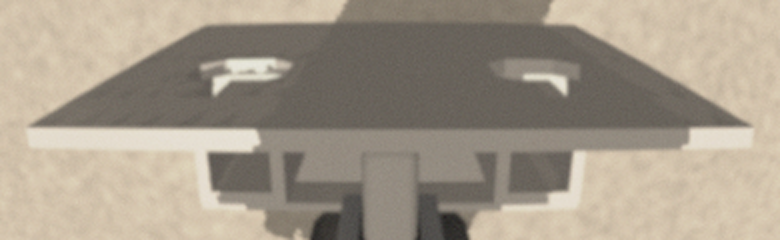

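Emit:
move_arm --pt "0 0 0.02 0" --pt "0 0 0.035 0" --pt "0 0 0.04 0" --pt "0 0 0.035 0" --pt "0.0022 0.02 0 2.1" --pt "0.0022 0.03 0 2.1" --pt "0.0022 0.03 0 2.1" --pt "0.0022 0.03 0 2.1" --pt "0.0022 0.03 0 2.1" --pt "0.0022 0.03 0 2.1" --pt "0.0022 0.03 0 2.1" --pt "0.0022 0.03 0 2.1" --pt "0.0022 0.03 0 2.1" --pt "0.0022 0.03 0 2.1" --pt "0.0022 0.02 0 2.2" --pt "0 0.015 0 0" --pt "0 0 0 0" --pt "0 0 0 0"

```text
clock: 7.7
tool_pos: [0.5489, -0.0098, 0.2504]
eef_rot: [-3.082, 1.569, -2.898]
ft_force: [-0.5, -0.9, -3.2]
grip_width: 0.123
```

```bash
python3 w.py 5 stand
python3 - <<'E'
from lib import *
im=grab_frame('scene');cv2.imwrite('pics/s5.png',cv2.resize(im[70:230,180:400,::-1],None,fx=3.5,fy=3.5))
E
```

```text
stand [(0.77, [256.4, 74.6])]
stud_left [(0.77, [314.9, 58.6]), (0.32, [344.5, 185.1])]
stud_right [(0.86, [187.8, 62.8])]
stand [ 0.4423 -0.0314  0.2149]
stand [-3.1 -1.1]
stud_left [2.1 0.3]
stud_right [-0.5  0.2]
7.9 [ 0.54926396 -0.01224931  0.25098497] [-2.37497868  1.56981333 -2.19614698] [ 0.64984533  0.96458263 -4.73047319] 0.1263520275624835
```

View pics/w_5.png

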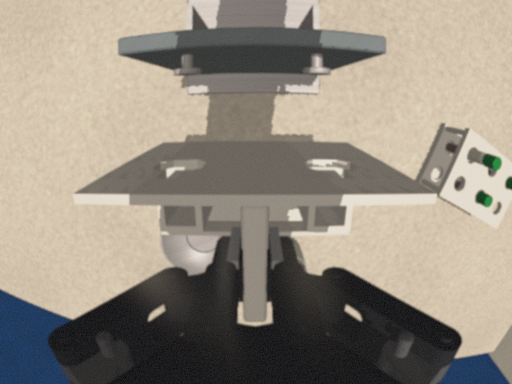

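View pics/s5.png

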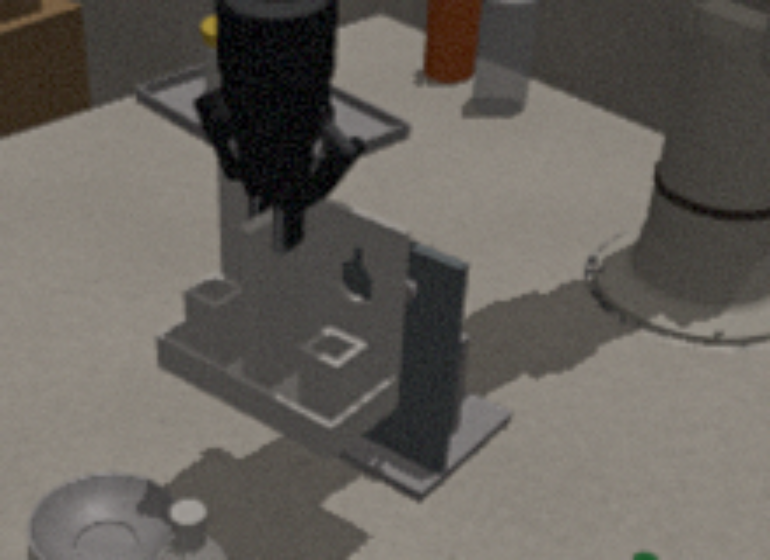

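Run:
```python
from lib import *
P=cam('wrist')
a=cv2.imread('pics/w_5.png');cv2.imwrite('pics/w5z.png',cv2.resize(a[25:110,110:395],None,fx=2.8,fy=2.8,interpolation=2))
for st in [(.4425,-.030,.182),(.4423,-.0305,.19),(.4425,-.03,.172)]:
  c=np.array([st[0],st[1],0]);y=st[2]
  R=np.array([[np.cos(y),-np.sin(y),0],[np.sin(y),np.cos(y),0],[0,0,1]])
  print(st)
  for n,m in [('topfrontL',(0,.085,.215)),('topfrontR',(0,-.085,.215)),('topbackL',(-.012,.085,.215)),('topbackR',(-.012,-.085,.215)),('headL',(.014,.045,.195)),('headR',(.014,-.045,.195)),('headinL',(.01,.045,.195)),('shL',(0,.045,.189)),('footL',(.025,.06,.012))]: 
    print(n,proj(P,c+R@np.array(m)).round(1))
```

```text
(0.4425, -0.03, 0.182)
topfrontL [391.5  54.6]
topfrontR [120.8  54.9]
topbackL [391.3  36.6]
topbackR [121.   36.8]
headL [324.1  73. ]
headR [188.5  73.2]
headinL [324.1  67.2]
shL [322.2  53.9]
footL [302.9  93.1]
(0.4423, -0.0305, 0.19)
topfrontL [390.9  53. ]
topfrontR [120.2  55.6]
topbackL [390.5  35. ]
topbackR [120.2  37.5]
headL [323.6  72. ]
headR [188.   73.3]
headinL [323.6  66.2]
shL [321.5  52.9]
footL [302.7  92.5]
(0.4425, -0.03, 0.172)
topfrontL [391.5  55.9]
topfrontR [120.8  53.6]
topbackL [391.5  37.8]
topbackR [121.2  35.5]
headL [323.9  73.6]
headR [188.3  72.5]
headinL [324.   67.8]
shL [322.2  54.5]
footL [302.7  93.6]
```

View pics/w5z.png

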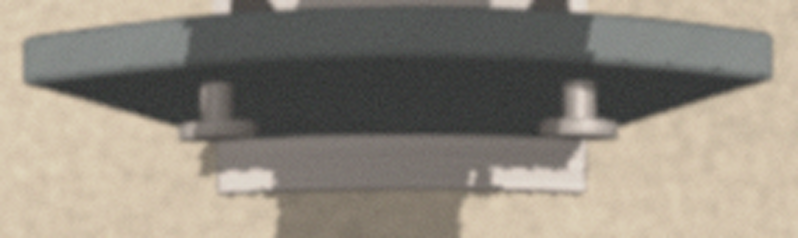

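Run:
```python
from lib import *
P=cam('wrist')
M={'tfL':(0,.085,.215),'tfR':(0,-.085,.215),'tbL':(-.012,.085,.215),'tbR':(-.012,-.085,.215),'hL1':(.014,.055,.185),'hL2':(.014,.035,.185),'hR1':(.014,-.035,.185),'hR2':(.014,-.055,.185)}
z=lambda u,v:np.array([110+u/2.8-.2,25+v/2.8-.2])
O={'tfL':z(771,77),'tfR':z(24,80),'tbL':z(771,33),'tbR':z(26,38),'hL1':z(617,128),'hL2':z(541,128),'hR1':z(256,129),'hR2':z(180,130)}
ob=[(P,k,O[k]) for k in M]
for fz in (True,False):
    x,r=fit(M,ob,fixz=fz,x0=(.44,-.03,.18));print(x.round(4));print(r.round(1).tolist())
s=read_state();print(s['tool_pos'])
x,r=fit({k:M[k] for k in list(M)[4:]},ob[4:],x0=(.44,-.03,.18));print(x.round(4),r.round(1).tolist())
# caddy in this view
C={'a':(0,.085,.15),'b':(0,-.085,.15),'c':(.005,-.085,.15),'d':(.005,.085,.15),'e':(.07,0,.15)}
oc=[(P,'a',np.array((436,194))),(P,'b',np.array((76,194.5))),(P,'c',np.array((77,204))),(P,'d',np.array((435,203.5)))]
for fz in (True,False):
    x,r=fit(C,oc,z=.13,fixz=fz,x0=(.51,0,.18));print(x.round(4));print(r.round(1).tolist())
```

```text
[ 0.4415 -0.0332  0.1808]
[[2.2, -0.4], [-1.6, -0.3], [2.0, -2.8], [-2.2, -3.3], [0.4, 2.1], [-0.4, 0.7], [0.2, 0.7], [-0.4, 1.9]]
[ 0.4413 -0.0333  0.1807 -0.0029]
[[0.3, -0.4], [0.2, -0.3], [0.1, -2.4], [-0.3, -3.0], [-0.6, 2.0], [-1.1, 0.6], [0.8, 0.6], [0.6, 1.8]]
[ 0.54931359 -0.01205144  0.25108402]
[ 0.4406 -0.0333  0.1815] [[0.5, 0.7], [-0.3, -0.7], [0.2, -0.6], [-0.4, 0.7]]
[ 0.5117 -0.0176  0.1813]
[[3.9, -0.0], [-3.7, -0.1], [-2.9, 0.6], [3.0, 0.6]]
[ 0.5125 -0.0175  0.1813  0.1272]
[[0.4, -0.2], [-0.4, -0.2], [0.4, 0.2], [-0.4, 0.2]]
```

Emit:
move_arm --pt "0.0005 -0.0027 -0.02 0" --pt "0 0 -0.019 0" --pt "-0.0172 -0.0032 0 0" --pt "-0.0172 -0.0031 0 0" --pt "0 0 0 0" --pt "0 0 0 0" --pt "0 0 0 0"

```text
clock: 8.53
tool_pos: [0.5163, -0.02, 0.2128]
eef_rot: [-0.213, 1.569, -0.033]
ft_force: [0.9, 0.2, -3.4]
grip_width: 0.126
```

```bash
python3 w.py 6
python3 - <<'E'
from lib import *
im=grab_frame('scene');cv2.imwrite('pics/s6.png',cv2.resize(im[70:230,180:400,::-1],None,fx=3.5,fy=3.5))
a=cv2.imread('pics/w_6.png');cv2.imwrite('pics/w6z.png',cv2.resize(a[70:230,60:450],None,fx=2,fy=2,interpolation=2))
E
```

```text
8.5833 [ 0.51653756 -0.01973511  0.21283417] [-0.17294189  1.56911933  0.00763076] [ 0.24281405  0.31890738 -3.29351926] 0.12402345200628852
```

View pics/w6z.png

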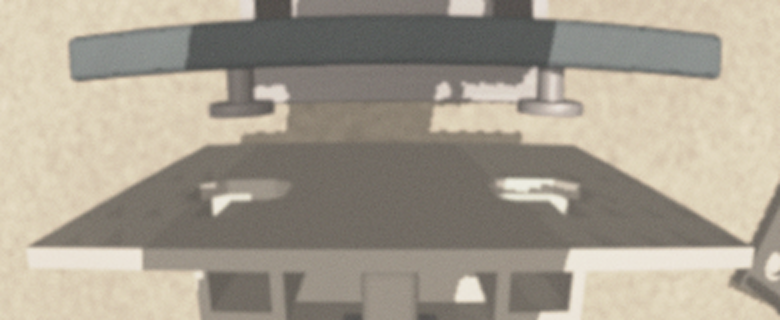

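View pics/s6.png

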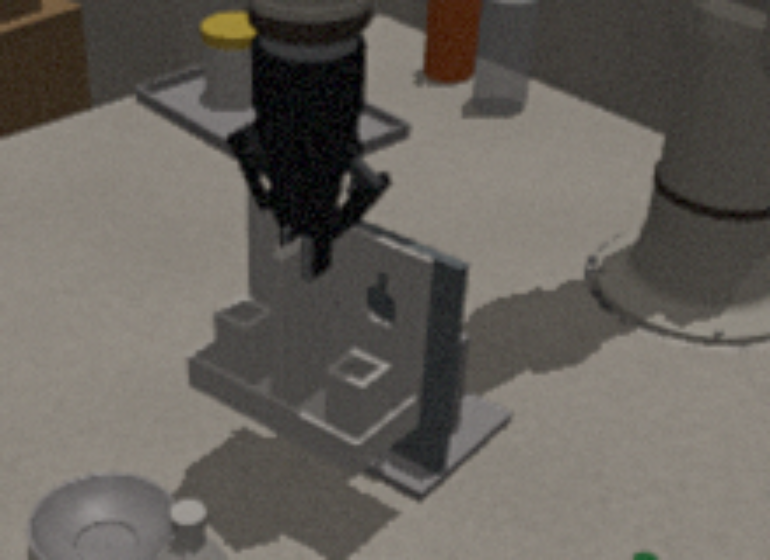

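```bash
cat > rel.py <<'E'
from lib import *
P=cam('wrist')
def run(O,OC,zc):
    M={'tfL':(0,.085,.215),'tfR':(0,-.085,.215),'tbL':(-.012,.085,.215),'tbR':(-.012,-.085,.215),'hL1':(.014,.055,.185),'hL2':(.014,.035,.185),'hR1':(.014,-.035,.185),'hR2':(.014,-.055,.185)}
    C={'a':(0,.085,.15),'b':(0,-.085,.15),'c':(.005,-.085,.15),'d':(.005,.085,.15),'e':(.07,0,.15)}
    xs,r=fit(M,[(P,k,O[k]) for k in O],fixz=False,x0=(.44,-.03,.18));print('stand',xs.round(4),r.round(1).tolist())
    xc,r=fit(C,[(P,k,OC[k]) for k in OC],z=zc,fixz=False,x0=(.51,0,.18));print('caddy',xc.round(4),r.round(1).tolist())
    d=xc[:2]-xs[:2];y=xs[2];print('rel x,y,yaw,z',(d@[np.cos(y),np.sin(y)]).round(4),(d@[-np.sin(y),np.cos(y)]).round(4),(xc[2]-y).round(4),(xc[3]-xs[3]).round(4))
E
python3 - <<'E'
from rel import *
z=lambda u,v:np.array([60+u/2-.25,70+v/2-.25])
O={'tfL':z(719,77),'tfR':z(71,80),'tbL':z(720,36),'tbR':z(70,39),'hL1':z(582,107),'hL2':z(518,107),'hR1':z(274,108),'hR2':z(210,109)}
OC={'a':z(752,248),'b':z(28,248),'c':z(30,269),'d':z(750,269)}
run(O,OC,.09)
E
```

```text
stand [ 0.4419 -0.0311  0.1881 -0.0029] [[0.1, -0.5], [0.2, -0.4], [0.5, -2.4], [-0.5, -2.5], [-1.1, 1.8], [-1.4, 0.8], [1.2, 0.9], [0.7, 1.7]]
caddy [ 0.4796 -0.0259  0.1818  0.0896] [[0.4, 0.2], [-0.4, 0.2], [0.4, -0.3], [-0.4, -0.2]]
rel x,y,yaw,z 0.038 -0.0019 -0.0063 0.0925
```

```bash
python3 w.py 7
python3 - <<'E'
from lib import *
a=cv2.imread('pics/w_7.png');b=cv2.imread('pics/w_6.png')
cv2.imwrite('pics/w7z.png',cv2.resize(a[70:230,60:450],None,fx=2,fy=2,interpolation=2))
g=lambda i:np.float32(cv2.cvtColor(i,cv2.COLOR_BGR2GRAY))[70:130,60:450]
print(cv2.phaseCorrelate(g(b),g(a)))
E
```

```text
8.6833 [ 0.51638692 -0.01941834  0.21264855] [-0.09506309  1.56969513  0.08609324] [ 0.73814639  0.00348587 -2.61227252] 0.12587960923835662
((-0.5021181625115787, -0.3501277804312295), 1.0134519262313844)
```

View pics/w7z.png

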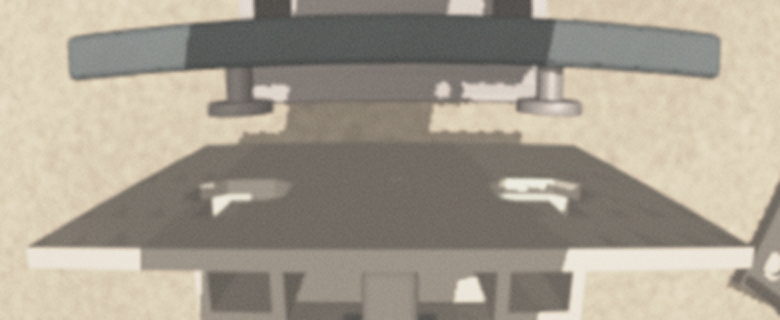

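Emit:
move_arm --pt "-0.0003 0.0015 0 0.3" --pt "-0.01 -0.0018 0 0" --pt "-0.01 -0.0018 0 0" --pt "0 0 0 0" --pt "0 0 0 0" --pt "0 0 0 0" --pt "0 0 0 0"

```text
clock: 9.27
tool_pos: [0.4956, -0.0215, 0.2125]
eef_rot: [-0.105, 1.57, 0.082]
ft_force: [0.4, -0.2, -2.9]
grip_width: 0.123
```

```bash
python3 w.py 8
python3 - <<'E'
from lib import *
a=cv2.imread('pics/w_8.png')
cv2.imwrite('pics/w8z.png',cv2.resize(a[90:230,60:450],None,fx=2,fy=2,interpolation=2))
im=grab_frame('scene');cv2.imwrite('pics/s8.png',cv2.resize(im[100:200,220:340,::-1],None,fx=5,fy=5))
E
```

```text
9.3167 [ 0.49558086 -0.02143353  0.21248114] [-0.03631579  1.57021641  0.15021767] [ 0.26551787  0.21184796 -3.76949175] 0.12164915155178552
```

View pics/w8z.png

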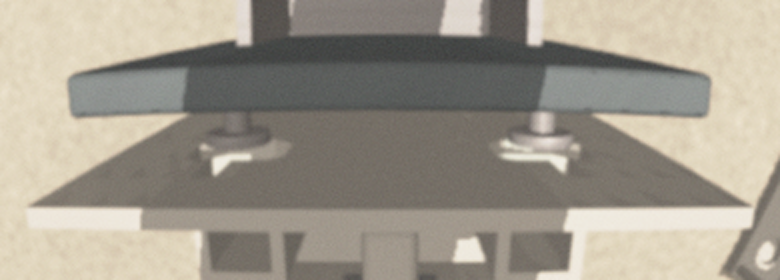

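View pics/s8.png

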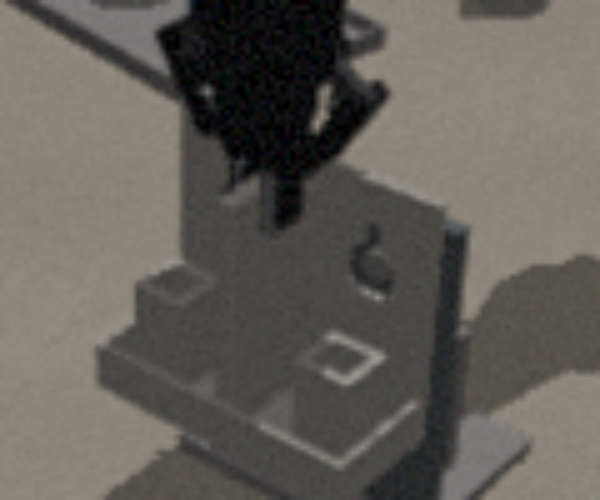

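Emit:
move_arm --pt "-0.005 -0.0009 0 0" --pt "-0.005 -0.0009 0 0" --pt "-0.004 -0.0007 0 0" --pt "0 0 0 0" --pt "0 0 0 0"

```text
clock: 9.78
tool_pos: [0.4809, -0.0241, 0.2124]
eef_rot: [-1.227, 1.571, -1.041]
ft_force: [0.5, 0.9, -4.3]
grip_width: 0.123
```

```bash
python3 w.py 9
python3 - <<'E'
from lib import *
a=cv2.imread('pics/w_9.png')
cv2.imwrite('pics/w9z.png',cv2.resize(a[90:230,60:450],None,fx=2,fy=2,interpolation=2))
E
```

```text
9.8333 [ 0.48109776 -0.02407951  0.21243336] [-0.61995836  1.57070646 -0.43361884] [-0.12263479 -0.84800344 -3.82337329] 0.12533342170345693
```

View pics/w9z.png

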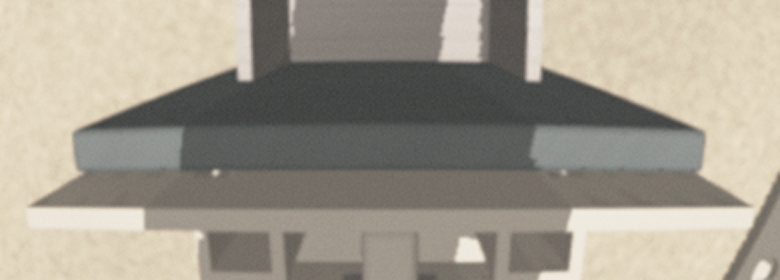

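Emit:
move_arm --pt "-0.0015 -0.0003 0 0" --pt "-0.0015 -0.0003 0 0" --pt "0 0 0 0" --pt "0 0 0 0"

```text
clock: 10.17
tool_pos: [0.4799, -0.0243, 0.2128]
eef_rot: [-0.076, 1.567, 0.111]
ft_force: [5.9, 1.8, -6.2]
grip_width: 0.122
```

```bash
python3 w.py 10
python3 - <<'E'
from lib import *
a=cv2.imread('pics/w_10.png')
cv2.imwrite('pics/w10z.png',cv2.resize(a[90:230,60:450],None,fx=2,fy=2,interpolation=2))
im=grab_frame('scene');cv2.imwrite('pics/s10.png',cv2.resize(im[100:200,220:340,::-1],None,fx=5,fy=5))
E
```

```text
10.2167 [ 0.4799442  -0.02425423  0.21279247] [-0.06864937  1.56717238  0.11801752] [ 4.73164947  0.1351874  -6.29906702] 0.12519657230621153
```

View pics/s10.png

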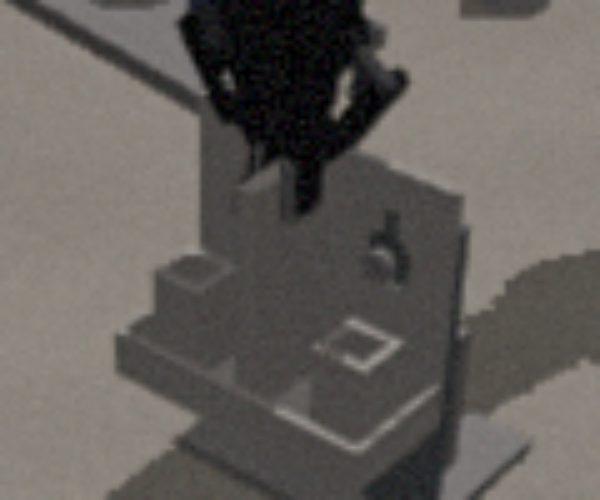

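View pics/w10z.png

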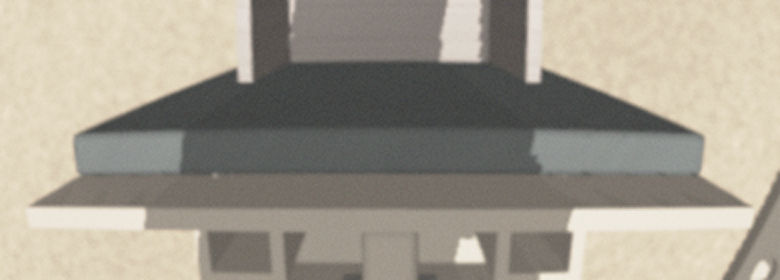

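Emit:
move_arm --pt "0.001 0.0002 -0.003 0" --pt "0 0 -0.004 0" --pt "0 0 -0.004 0" --pt "0 0 -0.004 0" --pt "0 0 0 0" --pt "0 0 0 0"

```text
clock: 10.77
tool_pos: [0.48, -0.0243, 0.1968]
eef_rot: [-0.042, 1.569, 0.144]
ft_force: [5.7, 0.7, -6.8]
grip_width: 0.123
```

```bash
python3 w.py 11
python3 - <<'E'
from lib import *
im=grab_frame('scene');cv2.imwrite('pics/s11.png',cv2.resize(im[100:200,220:340,::-1],None,fx=5,fy=5))
E
```

```text
10.8167 [ 0.47998253 -0.02423652  0.19678954] [-0.03588047  1.56941501  0.15075339] [ 5.38873707  0.8650346  -7.08871291] 0.12332255213331003
```

View pics/s11.png

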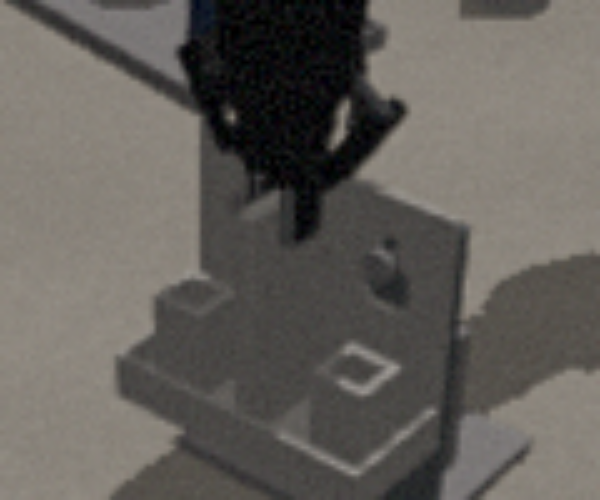

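View pics/w_11.png

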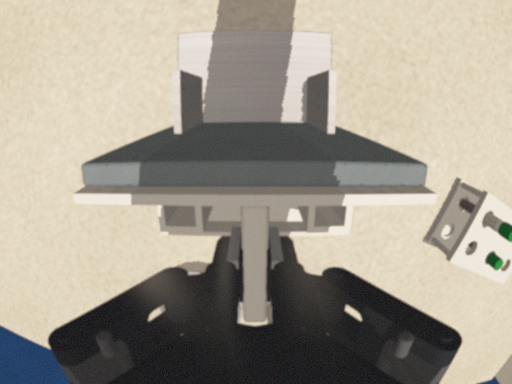

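Emit:
move_arm --pt "0 0 -0.003 0" --pt "0 0 -0.003 0" --pt "0 0 -0.003 0" --pt "0 0 -0.003 0" --pt "0 0 0 0" --pt "0 0 0 0"

```text
clock: 11.37
tool_pos: [0.48, -0.0243, 0.1856]
eef_rot: [-0.142, 1.569, 0.045]
ft_force: [5.6, 0.9, 1.2]
grip_width: 0.126
```

```bash
python3 w.py 12
python3 - <<'E'
from lib import *
im=grab_frame('scene');cv2.imwrite('pics/s12.png',cv2.resize(im[100:200,220:340,::-1],None,fx=5,fy=5))
E
```

```text
11.4167 [ 0.47998797 -0.02431839  0.18562493] [-0.12736921  1.56922859  0.05915922] [5.08731028 0.35362603 0.55108636] 0.12267617502269686
```

View pics/s12.png

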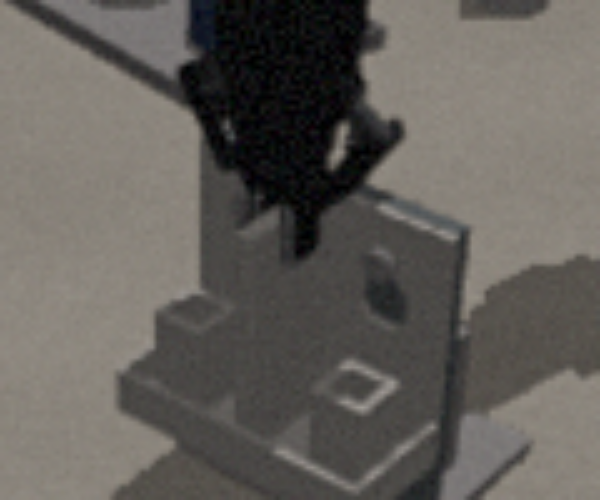

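Emit:
move_arm --pt "0 0 -0.001 0" --pt "0 0 0 0" --pt "0 0 0 0" --pt "0 0 0 0" --pt "0 0 0 0" --pt "0 0 0 0" --jaw 0.05

```text
clock: 11.97
tool_pos: [0.4789, -0.0245, 0.1842]
eef_rot: [3.039, 1.57, -3.058]
ft_force: [0.2, 0.4, -0.2]
grip_width: 0.585
```

```bash
python3 w.py 13
python3 - <<'E'
from lib import *
im=grab_frame('scene');cv2.imwrite('pics/s13.png',cv2.resize(im[100:200,220:340,::-1],None,fx=5,fy=5))
E
```

```text
12.0167 [ 0.47895032 -0.02445885  0.18420234] [ 3.0331941   1.57023129 -3.06358523] [ 0.06625003  0.13352606 -0.05526998] 0.5842204312146212
```

View pics/s13.png

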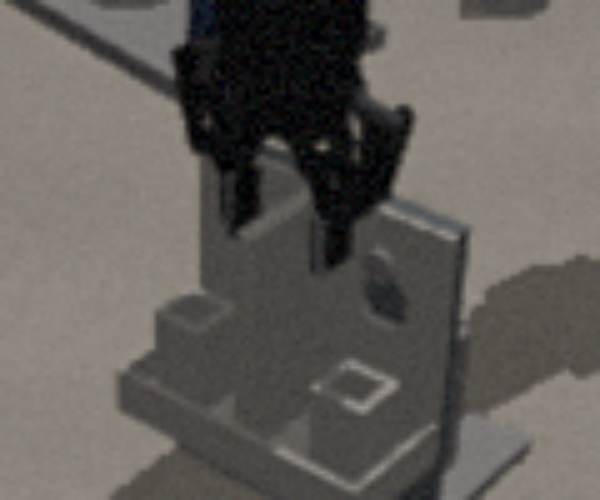

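View pics/w_13.png

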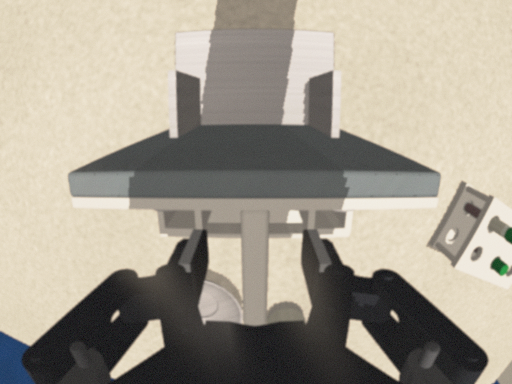

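Run:
```python
from lib import *
P=cam('top')
for u,z in [((97,207),.091),((43,238),.091),((127,254),.121)]:
    print(onplane(P,(130+u[0]/2.9,140+u[1]/2.9),z).round(4))
P=cam('scene')
for u,z in [((254,207),.091),((413,251),.091),((272,53),.121)]:
    print(onplane(P,(310+u[0]/5,220+u[1]/5),z).round(4))
```

```text
[0.5271 0.3111 0.091 ]
[0.4942 0.3688 0.091 ]
[0.4737 0.2708 0.121 ]
[0.5304 0.3162 0.091 ]
[0.4971 0.3739 0.091 ]
[0.4769 0.2773 0.121 ]
```

Emit:
move_arm --pt "0 0 0.02 0" --pt "0 0 0.035 0" --pt "0 0 0.035 0" --pt "0 0 0.02 0" --pt "0 0 0 0" --pt "0 0 0 0"

```text
clock: 12.57
tool_pos: [0.48, -0.0244, 0.2956]
eef_rot: [-0.208, 1.568, -0.022]
ft_force: [0.4, -0.3, -0.0]
grip_width: 0.583
```

```bash
python3 w.py 14 caddy
python3 - <<'E'
from lib import *
im=grab_frame('scene');cv2.imwrite('pics/s14.png',cv2.resize(im[100:200,220:340,::-1],None,fx=5,fy=5))
P=cam('wrist');print(repr(P))
E
```

```text
slot_left [(0.72, [307.1, 149.1]), (0.44, [204.2, 148.5])]
slot_right [(0.69, [203.4, 145.2])]
web_grip [(0.96, [255.8, 191.5]), (0.65, [439.3, 201.0])]
socket_left [(0.94, [300.0, 163.1])]
socket_right [(0.91, [209.4, 161.2])]
caddy [ 0.4549 -0.0264  0.1522]
slot_left [-8.8 -0.1]
slot_right [11.9  0.9]
web_grip [-0.  -8.9]
socket_left [-5.8  0.8]
socket_right [7.3 0.1]
12.9167 [ 0.47863856 -0.02440805  0.29324288] [2.93763262 1.56864724 3.1241198 ] [ 0.00095469  0.01488959 -0.09064435] 0.5867783984050217
{'mtx': array([[297.31863964,   0.        , 254.51946478],
       [  0.        , 297.31863964, 186.59266452],
       [  0.        ,   0.        ,   1.        ]]), 'R': array([[-1.85867918e-01,  9.82574344e-01, -8.80901677e-04],
       [ 9.39235843e-01,  1.77933005e-01,  2.93557280e-01],
       [ 2.88598593e-01,  5.37355061e-02, -9.55941079e-01]]), 't': array([ 0.11286512, -0.50020896,  0.30196673]), 'fish': True}
```

View pics/s14.png

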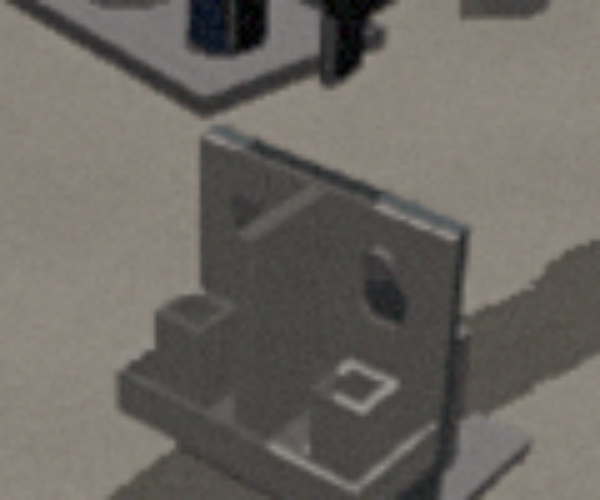

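View pics/w_14.png

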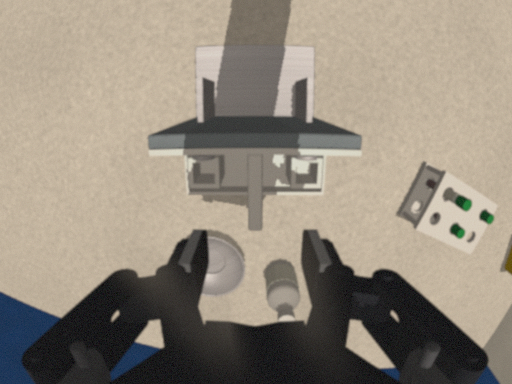

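Emit:
move_arm --pt "0 0.035 0 0" --pt "0 0.04 0 0" --pt "0 0.04 0 0" --pt "0 0.04 0 0" --pt "0 0.04 0 0" --pt "0 0.04 0 0" --pt "-0.002 0.035 -0.02 0" --pt "-0.002 0.028 -0.03 0" --pt "0 0 -0.01 0" --pt "0 0 0 0" --pt "0 0 0 0" --pt "0 0 0 0"

```text
clock: 13.97
tool_pos: [0.4763, 0.2722, 0.235]
eef_rot: [-0.583, 1.57, -0.398]
ft_force: [0.6, 0.0, -0.0]
grip_width: 0.584
```

```bash
python3 - <<'E'
from lib import *
import pickle
ob=pickle.load(open('obs_14.pkl','rb'))['caddy']
x,r=fit(MODEL['caddy'],ob,z=.064,x0=(.44,-.03,.18));print(x,r.round(1).tolist())
E
python3 w.py 15 tall_tube short_tube1 rack
```

```text
[ 0.44333559 -0.02998266  0.15879254] [[0.6, -1.1], [0.5, -0.1], [-1.1, -0.9], [0.2, 2.7], [-0.3, 2.1]]
tall_tube [(0.9, [258.2, 155.7]), (0.55, [53.6, 137.8])]
short_tube1 [(0.75, [279.8, 201.0]), (0.62, [325.7, 183.8])]
rack [(0.67, [286.7, 185.7])]
14.1667 [0.47629342 0.27277568 0.23558034] [0.10888674 1.56861191 0.29333404] [ 0.14108135 -0.87541789 -0.81085063] 0.5870348878707333
```

View pics/w_15.png

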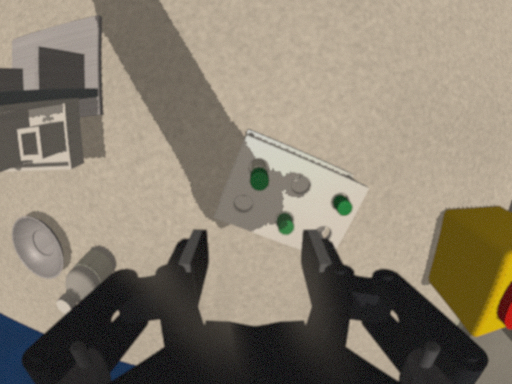

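Run:
```python
from lib import *
P=cam('wrist')
im=cv2.imread('pics/w_15.png');h=cv2.cvtColor(im,cv2.COLOR_BGR2HSV)
m=cv2.inRange(h,(45,90,20),(85,255,255));n,l,st,c=cv2.connectedComponentsWithStats(m)
for i in range(1,n):
    if st[i,4]>20: print(st[i],c[i].round(1), onplane(P,c[i],.110).round(4))
print('foot',onplane(P,(258.2,155.7),.006))
cv2.imwrite('pics/w15z.png',cv2.resize(im[130:250,210:370],None,fx=5,fy=5,interpolation=2))
for t in [(.475,.273,.121),(.475,.273,.099),(.475,.273,.006)]: print(proj(P,t))
```

```text
[251 168  17  22 298] [259.  178.6] [0.474  0.2768 0.11  ]
[334 196  18  19 238] [342.2 205. ] [0.4852 0.3631 0.11  ]
[278 215  15  19 201] [284.9 224.4] [0.5155 0.3109 0.11  ]
foot [0.47297863 0.27703035 0.006     ]
[254.77771129 182.22907244]
[254.78159128 175.80927299]
[254.79269447 156.65616032]
```

View pics/w15z.png

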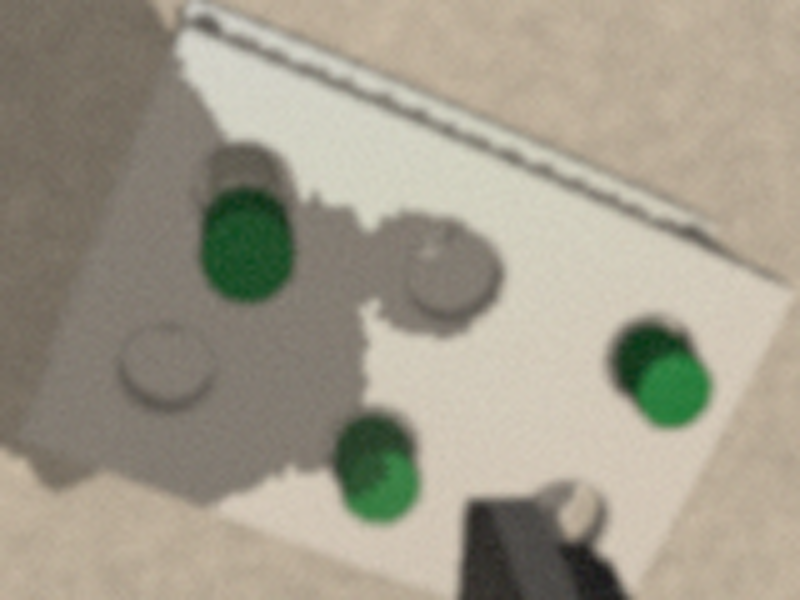

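Emit:
move_arm --pt "-0.002 0.004 -0.03 0" --pt "0 0 -0.04 0" --pt "0 0 -0.035 0" --pt "0 0 -0.02 0" --pt "0 0 -0.011 0" --pt "0 0 0 0" --pt "0 0 0 0"

```text
clock: 14.75
tool_pos: [0.4739, 0.2777, 0.0991]
eef_rot: [0.375, 1.57, 0.561]
ft_force: [-0.0, -0.5, 1.6]
grip_width: 0.587
```

```bash
python3 w.py 16
```

```text
14.8 [0.47448314 0.27819687 0.09986827] [0.36068976 1.56826412 0.54675766] [-0.09646469  0.58306779  1.08429884] 0.5821356488731018
```

View pics/w_16.png

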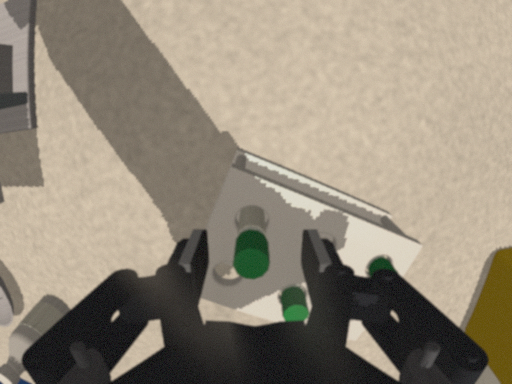

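Run:
```python
from lib import *
P=cam('wrist');s=read_state();t=s['tool_pos'];print(t)
im=cv2.imread('pics/w_16.png');h=cv2.cvtColor(im,cv2.COLOR_BGR2HSV)
m=cv2.inRange(h,(45,90,20),(85,255,255));n,l,st,c=cv2.connectedComponentsWithStats(m)
for i in range(1,n):
    if st[i,4]>20: print(st[i],c[i].round(1), onplane(P,c[i],.110).round(4))
for z in (.099,.110,.121): print(z,proj(P,(t[0],t[1],z)).round(1))
print(onplane(P,(252,263),.121))
```

```text
[0.47448314 0.27819687 0.09986827]
[ 234  230   35   48 1331] [251.  254.5] [0.475  0.2769 0.11  ]
[370 258  25  20 230] [380.2 265.5] [0.4714 0.3492 0.11  ]
[282 289  26  33 494] [292.9 308.8] [0.5071 0.3071 0.11  ]
0.099 [253.9 243.8]
0.11 [253.8 254. ]
0.121 [253.8 265.5]
[0.47322087 0.27710418 0.121     ]
```

Emit:
move_arm --pt "0 -0.001 -0.01 0" --pt "0 0 0 0" --pt "0 0 0 0"

```text
clock: 15.05
tool_pos: [0.4734, 0.2765, 0.0887]
eef_rot: [-0.027, 1.57, 0.159]
ft_force: [-0.4, 0.1, -0.3]
grip_width: 0.586
```

Emit:
move_arm --pt "0 0 0 0" --pt "0 0 0 0" --pt "0 0 0 0" --pt "0 0 0 0" --pt "0 0 0 0" --pt "0 0 0 0" --pt "0 0 0 0" --jaw 0.0 --grip_force 30

```text
clock: 15.63
tool_pos: [0.4736, 0.2767, 0.0887]
eef_rot: [0.237, 1.57, 0.423]
ft_force: [-0.2, -1.0, 4.6]
grip_width: 0.197
```

```bash
python3 w.py 17
```

```text
15.6833 [0.47364217 0.27668703 0.08871142] [0.16669544 1.56999511 0.35307785] [-0.20021102 -0.93891315  4.82769564] 0.19868786896011004
```

View pics/w_17.png

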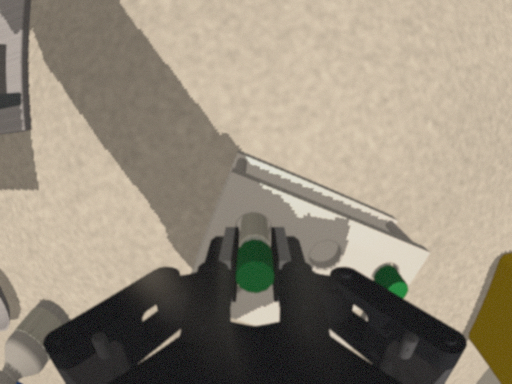

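Emit:
move_arm --pt "0 0 0.01 0" --pt "0 0 0.02 0" --pt "0 0 0.025 0" --pt "0 0 0.03 0" --pt "0 0 0.03 0" --pt "0 0 0.03 0" --pt "0 0 0.02 0" --pt "0 0 0 0"

```text
clock: 16.35
tool_pos: [0.4753, 0.2784, 0.2587]
eef_rot: [0.354, 1.562, 0.541]
ft_force: [1.0, 0.6, -0.6]
grip_width: 0.199
```

```bash
python3 w.py 18
python3 - <<'E'
from lib import *
im=grab_frame('scene');cv2.imwrite('pics/s18.png',cv2.resize(im[130:330,230:430,::-1],None,fx=3,fy=3))
E
```

```text
16.4 [0.47430026 0.27759846 0.25622816] [0.34676802 1.565701   0.53342897] [-0.28779712 -0.67812997 -0.62686368] 0.19943024350525326
```

View pics/w_18.png

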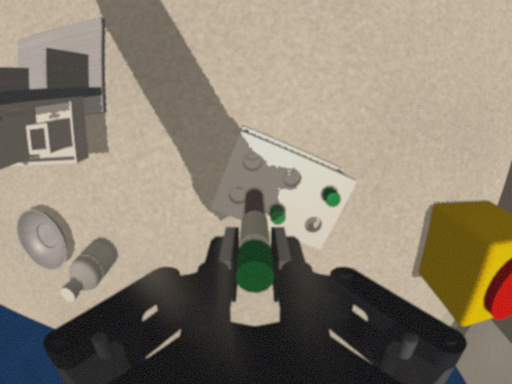

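View pics/s18.png

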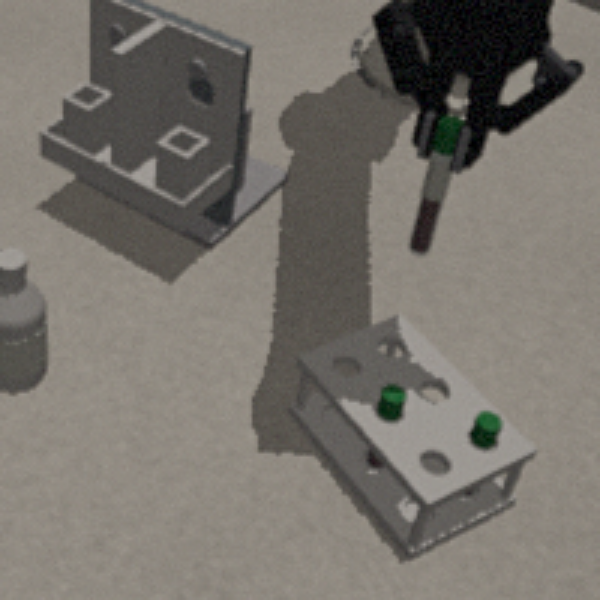

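Run:
```python
from lib import *
P=cam('wrist');t=np.array(read_state()['tool_pos']);print(t)
a=cv2.imread('pics/w_18.png');cv2.imwrite('pics/w18z.png',cv2.resize(a[175:300,200:310],None,fx=5,fy=5,interpolation=2))
for dz in (-.083,.010,.032): print(dz,proj(P,t+[0,0,dz]).round(1))
S=cam('scene')
for dz in (-.083,.010,.032): print(dz,((proj(S,t+[0,0,dz])-[230,130])*3).round(1))
```

```text
[0.4733079  0.27681864 0.25423556]
-0.083 [254.2 195. ]
0.01 [253.8 253.9]
0.032 [253.7 278.5]
-0.083 [418.4 250.5]
0.01 [445.1 149. ]
0.032 [452.  122.5]
```

View pics/w18z.png

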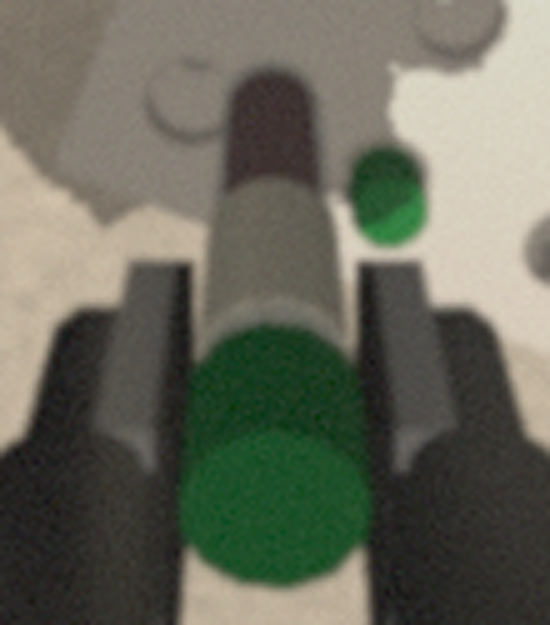

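Emit:
move_arm --pt "0 -0.02 0 0" --pt "0 -0.035 0 0" --pt "0 -0.035 0 0" --pt "0 -0.035 0 0" --pt "0 -0.035 0 0" --pt "0 -0.035 0 0" --pt "0.0005 -0.03 0 0" --pt "0 -0.02 -0.011 0" --pt "0 0 0 0" --pt "0 0 0 0" --pt "0 0 0 0" --pt "0 0 0 0"

```text
clock: 17.45
tool_pos: [0.4734, 0.033, 0.2419]
eef_rot: [2.497, 1.57, 2.685]
ft_force: [-0.6, -0.1, 0.7]
grip_width: 0.199
```

```bash
python3 w.py 19 caddy
python3 - <<'E'
from lib import *
im=grab_frame('scene');cv2.imwrite('pics/s19.png',cv2.resize(im[80:200,220:340,::-1],None,fx=5,fy=5))
P=cam('wrist');t=np.array(read_state()['tool_pos']);print(t)
for y in(.183,):
  c=np.array([.443,-.0305,.064]);R=np.array([[np.cos(y),-np.sin(y),0],[np.sin(y),np.cos(y),0],[0,0,1]])
  for m in [(.025,.039,.065),(.025,.073,.065),(.059,.073,.065),(.059,.039,.065),(.005,.085,.15),(.005,-.085,.15),(.042,.056,.065)]: print(m,proj(P,c+R@np.array(m)).round(1))
print('tube foot',proj(P,t-[0,0,.083]).round(1))
E
```

```text
slot_left [(0.62, [235.5, 155.8])]
slot_right [(0.9, [115.0, 157.8])]
web_grip [(0.87, [173.0, 209.7])]
socket_left [(0.8, [252.0, 170.3]), (0.37, [253.4, 194.6])]
socket_right [(0.73, [150.9, 172.8])]
caddy [ 0.4613 -0.0445  0.1985]
slot_left [-13.3   0.3]
slot_right [15.1  0.9]
web_grip [  0.5 -11.1]
socket_left [-11.5   0.8]
socket_right [ 4.7 -0.4]
17.8 [0.47378422 0.0320053  0.24239296] [0.12737232 1.57062091 0.31463191] [-0.62308599 -0.43205799 -0.15336894] 0.1967260344254869
[0.47378629 0.03190331 0.24240465]
(0.025, 0.039, 0.065) [235.4 166.1]
(0.025, 0.073, 0.065) [273.9 166.3]
(0.059, 0.073, 0.065) [273.  202.5]
(0.059, 0.039, 0.065) [235.9 202.3]
(0.005, 0.085, 0.15) [303.5 166.5]
(0.005, -0.085, 0.15) [ 52.9 168.4]
(0.042, 0.056, 0.065) [254.6 184.6]
tube foot [254.2 195.1]
```

View pics/w_19.png

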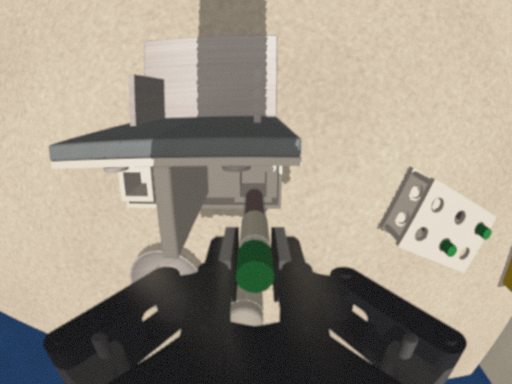

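View pics/s19.png

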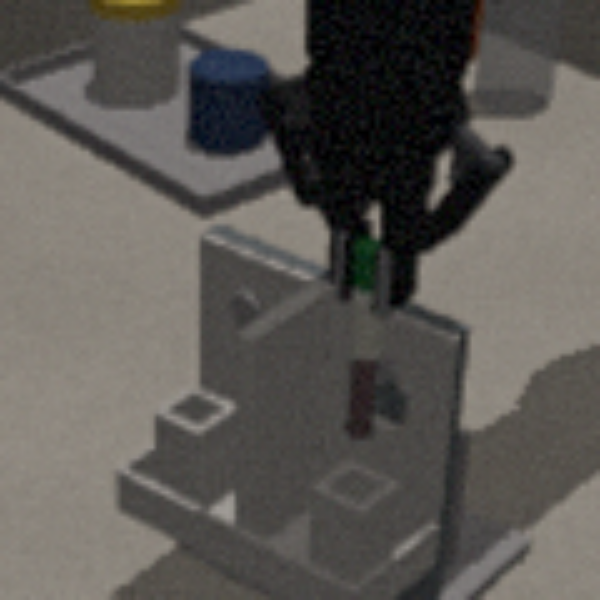

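Run:
```python
import cv2
a=cv2.imread('pics/w_19.png');cv2.imwrite('pics/w19z.png',cv2.resize(a[130:230,180:320],None,fx=5.5,fy=5.5,interpolation=2))
```

```text
(no output)
```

View pics/w19z.png

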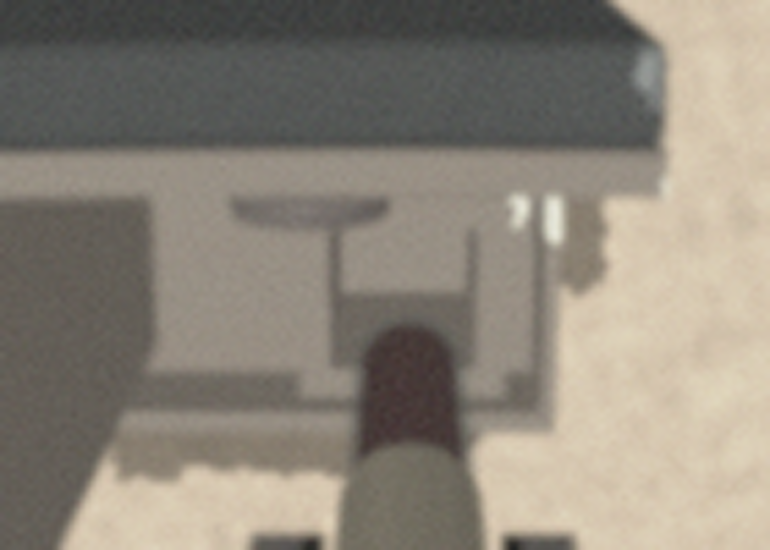

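Emit:
move_arm --pt "0 -0.0008 -0.01 0" --pt "0 0 -0.015 0" --pt "0 0 -0.015 0" --pt "0 0 -0.015 0" --pt "0 0 -0.01 0" --pt "0 0 -0.005 0" --pt "0 0 0 0" --pt "0 0 0 0"

```text
clock: 18.52
tool_pos: [0.4739, 0.0308, 0.1723]
eef_rot: [2.703, 1.571, 2.89]
ft_force: [0.8, -0.4, 0.2]
grip_width: 0.201
```

```bash
python3 w.py 20
python3 - <<'E'
from lib import *
im=grab_frame('scene');cv2.imwrite('pics/s20.png',cv2.resize(im[80:200,220:340,::-1],None,fx=5,fy=5))
E
```

```text
18.5667 [0.47419909 0.03082889 0.17275526] [-0.03639108  1.57003394  0.15003444] [ 0.31328537  0.35065693 -1.05738762] 0.20256838414848274
```

View pics/s20.png

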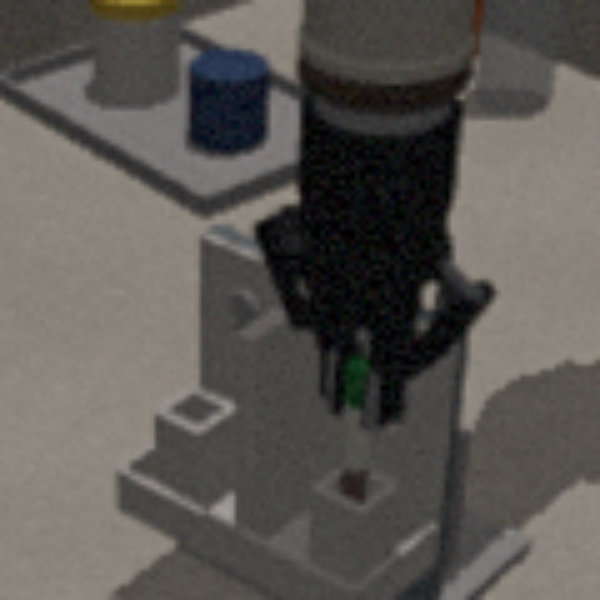

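View pics/w_20.png

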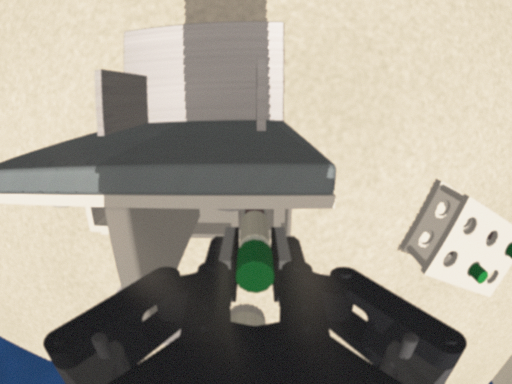

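Emit:
move_arm --pt "0 0 -0.0015 0" --pt "0 0 -0.0015 0" --pt "0 0 0 0" --pt "0 0 0 0"

```text
clock: 18.95
tool_pos: [0.4737, 0.0308, 0.1694]
eef_rot: [-0.013, 1.571, 0.173]
ft_force: [0.3, 0.3, -0.3]
grip_width: 0.193
```

Emit:
move_arm --pt "0 0 -0.001 0" --pt "0 0 0 0" --pt "0 0 0 0"

```text
clock: 19.2
tool_pos: [0.4737, 0.0308, 0.1683]
eef_rot: [-3.05, 1.571, -2.864]
ft_force: [0.3, -0.1, -0.7]
grip_width: 0.201
```

Emit:
move_arm --pt "0 0 -0.001 0" --pt "0 0 0 0" --pt "0 0 0 0"

```text
clock: 19.45
tool_pos: [0.4737, 0.0308, 0.1672]
eef_rot: [2.817, 1.571, 3.004]
ft_force: [-0.2, -0.2, 1.1]
grip_width: 0.2
```

Emit:
move_arm --pt "0 0 -0.001 0" --pt "0 0 0 0" --pt "0 0 0 0"

```text
clock: 19.7
tool_pos: [0.4739, 0.0307, 0.1664]
eef_rot: [-0.238, 1.57, -0.052]
ft_force: [0.8, -0.6, 1.9]
grip_width: 0.193
```

Run:
```python
from lib import *
f=[]
for i in range(4): grab_frame('scene');f.append(read_state()['ft_force'])
print(np.mean(f,0).round(2),np.std(f,0).round(2))
```

```text
[-0.08 -0.45  1.49] [0.17 0.4  0.63]
```

Emit:
move_arm --pt "0 0 -0.001 0" --pt "0 0 0 0" --pt "0 0 0 0"

```text
clock: 20.15
tool_pos: [0.4745, 0.0308, 0.1661]
eef_rot: [-0.199, 1.569, -0.012]
ft_force: [-0.6, -0.4, 5.0]
grip_width: 0.198
```

Run:
```python
from lib import *
f=[]
for i in range(4): grab_frame('scene');f.append(read_state()['ft_force'])
print(np.mean(f,0).round(2),np.std(f,0).round(2))
```

```text
[-0.03 -0.35  6.44] [0.43 0.32 0.34]
```

Emit:
move_arm --pt "0 0 0.0005 0" --pt "0 0 0 0" --pt "0 0 0 0" --pt "0 0 0 0" --pt "0 0 0 0" --pt "0 0 0 0" --jaw 0.042

```text
clock: 20.85
tool_pos: [0.4736, 0.0308, 0.1656]
eef_rot: [3.058, 1.57, -3.038]
ft_force: [0.6, -0.3, 0.3]
grip_width: 0.489
```

```bash
python3 w.py 21
python3 - <<'E'
from lib import *
im=grab_frame('scene');cv2.imwrite('pics/s21.png',cv2.resize(im[80:200,220:340,::-1],None,fx=5,fy=5))
E
```

```text
20.9 [0.47360363 0.03071735 0.16566829] [ 3.09750845  1.57045136 -2.99928066] [-0.64051033 -0.2352758  -0.2838572 ] 0.4902807716919805
```

View pics/w_21.png

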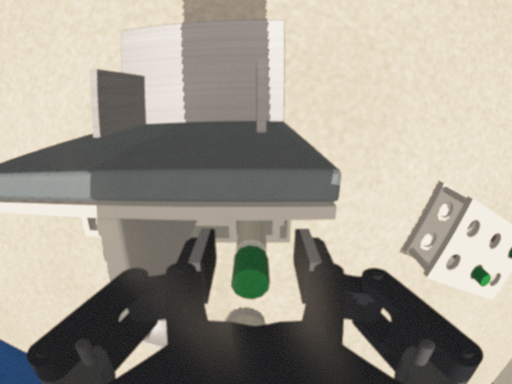

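View pics/s21.png

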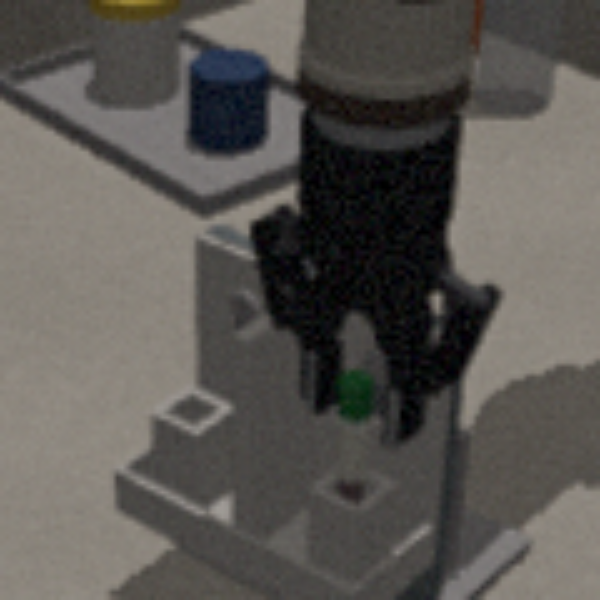

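Emit:
move_arm --pt "0 0 0.01 0" --pt "0 0 0.02 0" --pt "0 0 0.035 0" --pt "0 0 0.04 0" --pt "0 0 0.04 0" --pt "0 0 0.02 0" --pt "0 0 0 0" --pt "0 0 0 0"

```text
clock: 21.62
tool_pos: [0.4745, 0.0309, 0.3329]
eef_rot: [-0.128, 1.567, 0.058]
ft_force: [-0.3, 0.0, -0.3]
grip_width: 0.492
```

```bash
python3 w.py 22 caddy stand
python3 - <<'E'
from lib import *
im=grab_frame('scene');cv2.imwrite('pics/s22.png',cv2.resize(im[80:200,220:340,::-1],None,fx=5,fy=5))
for k in ['stud_left','slot_left','stud_right','slot_right','tall_tube','socket_left']: print(k,[(p,u.round(1).tolist()) for p,u in see('scene',k)[:2]])
E
```

```text
slot_left [(0.73, [243.7, 137.2])]
slot_right [(0.57, [157.4, 137.6])]
web_grip [(0.98, [200.8, 175.3])]
socket_left [(0.97, [256.2, 153.6])]
socket_right [(0.78, [174.4, 156.1])]
caddy [ 0.4572 -0.0376  0.1956]
slot_left [-5.1  0.6]
slot_right [8.7 2.2]
web_grip [ 0.2 -5.5]
socket_left [-6.5  0.2]
socket_right [ 5. -1.]
stand [(0.75, [219.3, 121.9]), (0.64, [198.2, 175.1])]
stud_left [(0.62, [243.7, 134.1])]
stud_right [(0.89, [158.3, 138.1]), (0.38, [252.1, 152.6])]
stand [ 0.4419 -0.0312  0.214 ]
stand [ 0.9 -4.2]
stud_left [0.7 0.4]
stud_right [-2.1  0.6]
22.1167 [0.47352665 0.03077235 0.33028846] [ 2.97662304  1.5697031  -3.12005609] [ 0.62015762 -0.34990913  0.23969656] 0.4900612105638678
stud_left [(0.56, [298.3, 154.4])]
slot_left [(0.88, [296.8, 150.8]), (0.66, [272.9, 147.5])]
stud_right [(0.91, [271.0, 138.6])]
slot_right [(0.72, [291.2, 189.8]), (0.58, [272.6, 140.5])]
tall_tube [(0.58, [286.1, 190.2])]
socket_left [(0.57, [287.2, 192.0]), (0.52, [259.9, 173.1])]
```

View pics/w_22.png

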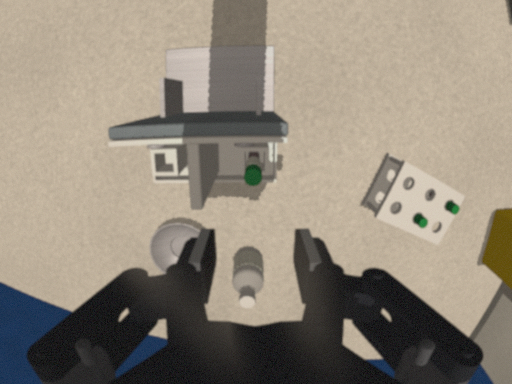

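View pics/s22.png

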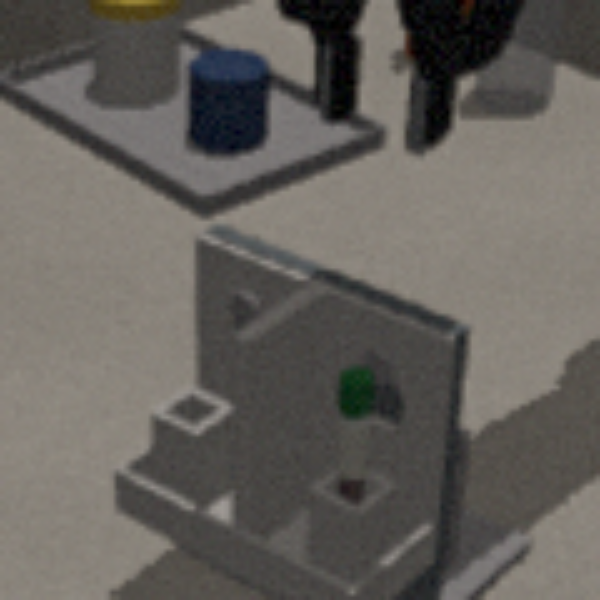

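Run:
```python
from lib import *
a=cv2.imread('pics/s14.png')[0:500];b=cv2.imread('pics/s22.png')[100:600]
c=np.hstack([a[100:450,90:490],b[100:450,90:490]]);cv2.imwrite('pics/cmp.png',c)
w=cv2.imread('pics/w_22.png');cv2.imwrite('pics/w22z.png',cv2.resize(w[100:220,100:300],None,fx=4,fy=4,interpolation=2))
```

```text
(no output)
```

View pics/cmp.png

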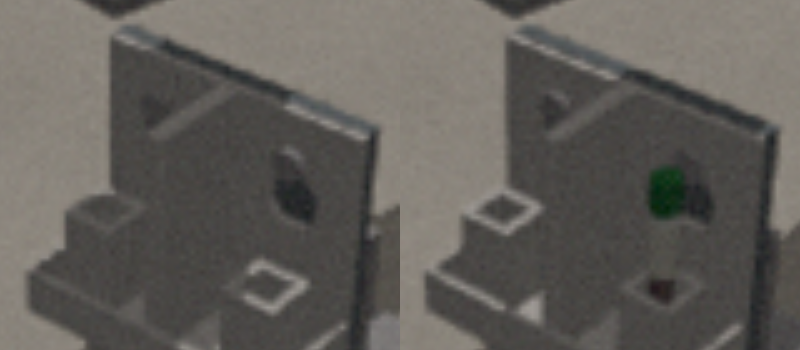

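View pics/w22z.png

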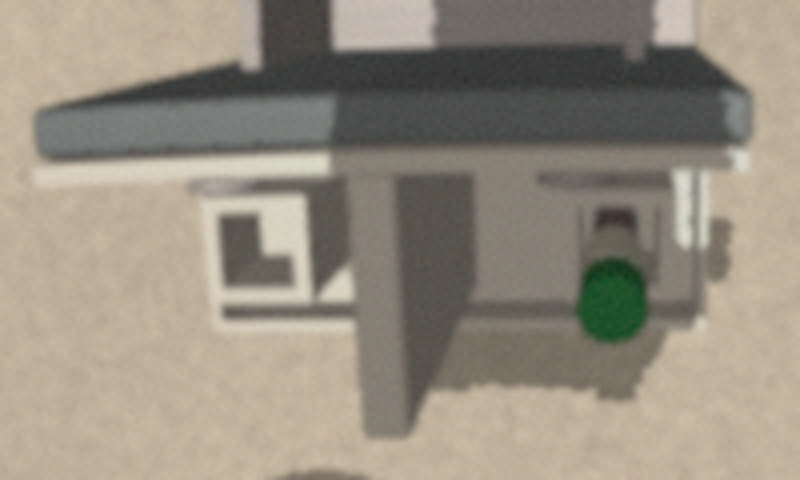

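```bash
python3 -c "
from rig import *
print(finish_job(), read_state()['clock'])"
```

```text
the job is handed in; nothing more can be done
the job is handed in; nothing more can be done
```

The caddy is hung on both studs and the tall tube stands in its left socket. I handed the job in shortly after 22 s on the robot's clock, well inside the 70 s limit. It reported no verdict.

**Caddy:** I gripped it by the web and lined it up with the studs using the wrist camera. Both heads went through the keyholes until the plate touched the panel (about 5 N). I then slid it down until the studs took its weight, with the underside at about 64 mm, and let go.

**Tube:** I lifted the tall tube out of the (-22,-50) hole and lowered it into the left socket until it touched the floor (about 6 N). I then opened the fingers and raised the arm about 165 mm clear.

**Last checks:**
- Both stud heads are in front of the plate, and the tube stands upright in its socket.
- In the last pictures the short tubes, the bottle and the dish look undisturbed. I judged that by eye and did not measure it.
- The force reading is about zero.
- After the tube was set down, the caddy shifted by about 1 mm and tilted very slightly. That looks like play in the slots and is within the 8 mm limit.
- The network's slot and stud points disagreed by 2 to 4 pixels, too coarse to confirm the fit to the millimetre. Its best guess for the right slot in the last scene picture was plainly wrong, as it lay on the tray.

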